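# Lay a T-bracket from the sloping rack into its keeper tray

### The arm

A 6-joint arm with a two-finger parallel gripper is mounted at the origin on the work surface. World frame = base frame: x ahead of the robot, y to its left, z up, the work surface at z = 0. Lengths are in m, angles in rad, forces in N, time in s.
With the tool pointing down it reaches from about 0.375 to 0.925 m from the base axis. Payload 5.7 kg.
Tool frame: the origin (TCP) lies on the centre line of the jaws, within the pads' length; the fingertips stand 19 mm ahead of it and the grasp point (between the pads) is the TCP; z points along the fingers, y is the direction in which the jaws open and shut (so a half turn about z gives the same grasp; the last joint's range is limited). The gripper opens to 88 mm and grips with 3 to 60 N. Pads are 20 mm wide; open, the fingers measure 115 mm over their backs; the gripper's body (75 mm by 178 mm) begins 61 mm behind the grasp point.
Start: joints at [-1.424, 0.359, 1.51, -0, 1.272, -0.115], TCP at [0.155, -0.58, 0.21] pointing down, gripper open.
Joint ranges: [-2.97, 2.97], [-1.01, 2.36], [0.21, 2.38], [-0.96, 4.11], [0.2, 2.71], [-2.98, 2.98]. Speed limits (rad/s): [2.39, 2.39, 3.14, 3.14, 3.14, 3.14].

### API

Orientations are given as [roll, pitch, yaw] about the fixed x, y, z axes, in that order (R = Rz(yaw) Ry(pitch) Rx(roll)).
In Python, from bench import robot, eyes gives the robot as it stands.
- The arm moves only by the tool drive_tool, never from a script. Its argument "rows" is a list of rows, each a list of 6 numbers: the shift along the tool's x, y, z each as a share of 600 mm, from -1 to 1, then the turn, a rotation vector about the tool's x, y, z each as a share of 45 degrees, from -1 to 1. A call has 1 to 12 rows; each row is the pose to reach, as a shift and turn from the pose measured when the call began, along the tool's axes at that moment; what a row does not reach only later rows make up. A row lasts 1/8 s, in which the tool goes at most 62.5 mm and 10.7 degrees, less where a joint would pass 70% of its speed; a pose out of reach is approached as far as the arm can. A call with a number of a shift or a turn outside -1 to 1 is refused whole. A call with a gripper value outside its range is refused whole. "fingers" is the opening, from 0 (shut) to 1 (fully open), set as the call begins (left out, the last holds). The fingers move at their own pace and stop on an object; the grip force is fixed at half the most. Time passes only in rows, so rows that repeat a pose let the fingers close. It gives the time, the measured TCP pose, the force and the opening at its end, in the units of the state.
- robot.observe(): the state, without advancing time (a new reading comes with each control period).
- eyes.snapshot(name): name is "side" or "top" or "wrist"; returns a dict with "img" (420x560x3 uint8, red, green, blue), "fx", "fy", "cx", "cy" (pixels), "extrinsics" (4x4, takes a point from camera to world coordinates). Camera axes: x right, y up, looking along -z (the intrinsics and any distortion apply to the point x, -y, -z); pixel columns grow to the right and rows downward; lengths in m; the calibration is good to about 2 mm. A picture is of the moment at which its call begins. There is no depth.
- robot.finish_job(): hands the job in, once; it reports no verdict.
The state is a dict: "t": time; "joint_pos": joint angles; "qvel": joint speeds; "joint_efforts": joint torques, N m; "tool_pos": TCP position; "tool_rot": TCP orientation; "force": force on the tool from outside, world axes, zero at the start; "ft_torque": the same for the moment, N m; "gripper_width": opening from 0.0 (shut) to 1.0 (fully open).
Only numpy, scipy, OpenCV 4.12 (cv2) and the standard library are available. Lean on these libraries where they do the work, as an engineer would, in place of code of your own. Each camera call takes 0.05 s, during which the arm holds its last target.

### The job

Lift the bracket straight out of the pocket of the sloping green rack by its upright tab, carry it to the empty plywood tray and lay it flat in the compartment: slip its narrow red nose under the blue keeper lip first until it meets the end wall, then lower the tail until the plate lies flat on the compartment floor, and let go. Handle it gently: do not force it against the tray and do not drop it. Leave the bracket that is already laid in the other tray, the red parts bin, the screwdriver and the yellow can where they are.

Things in the scene. Friction and masses are not known exactly. Their poses are not given: they have to be found in the camera images.
- bracket_tab (a point): Centre of the upright tab of the loose T-bracket to be laid. The tab, the only part to grip, rises from the middle of the base plate: 10 mm thick along x, 40 mm wide along y, 44 mm high above the plate. This point is 28 mm above the plate's underside, 22 mm above its top face. Axes: x along the plate from nose to tail, y across it, z out of its top face.
- bracket_nose (a point): Tip of the bracket's red nose, at half the plate's thickness (60 mm from the plate's middle along -x, 3 mm above the underside). Axes as the tab's.
- bracket_tail (a point): Middle of the bracket's tail edge, at half the plate's thickness (60 mm from the middle along +x). Axes as the tab's.
- rack: Fixed green rack, foot 150 x 90 mm, origin under its middle, z up, x level from the low to the high end. Its pocket slopes 30 degrees, rising along +x; the middle of the pocket floor is 55 mm above the origin. The pocket is 123 x 54 mm, walls 10 mm high (square to the slope) and thick. The bracket fits with 1.5 to 2 mm of play and comes out square to the slope.
- nest: Empty plywood tray, fixed, 164 x 86 mm, origin under its middle, z up, x from the nose end (blue lip, nearer the robot) to the tail end. Compartment floor 14 mm above the origin, 54 mm between the side walls. Its two steel end walls, 122.5 mm apart, belong to one insert clamped up to 8 mm either way along x, so each tray differs; its place is not measured: feel for it.
- nest_floor (a point): Middle of the tray's floor; axes as nest. Side and tail walls stand 12 mm above it. The plate cannot be lowered level past the lip: it goes in nose first, tail raised (13 to 17 degrees suits), until the nose meets the nose end wall; then the tail swings down past the tail wall, with only 2.5 mm of end play in all. The insert does not yield: a touch of 5 N tells.
- nest_nose_end (a point): On the empty tray's floor at x = -61.25 mm: the inner face of the nose end wall when its insert is central (really up to 8 mm either way). The blue keeper lip above is 4 mm thick and covers x = -82 to -44 mm of the tray; its underside is 18 mm above the floor. Under it, up to x = -41 mm, a mouth 41 mm wide takes the nose only.
- full_nest: A second, identical plywood tray, fixed, already filled; origin and axes as nest.
- laid_bracket_tab (a point): Tab centre of a second, identical loose bracket, which already lies flat in the second tray: leave it alone.
- parts_bin: Red open bin, 130 x 170 x 60 mm, loose, origin under its middle: leave it alone.
- screwdriver_grip (a point): Handle of a loose screwdriver lying on the table, about 200 mm long over all: leave it alone.
- spray_can: Yellow closed can, 52 mm diameter, 130 mm high, loose, upright, origin under its middle: leave it alone.
- bracket: The same aluminium bracket, 0.15 to 0.3 kg; origin mid-underside, axes as the tab's. Base plate 120 long (x), 50 wide, 6 mm thick; its last 30 mm at -x is a nose only 36 mm wide, painted red. It starts in the rack's pocket sloping 30 degrees: nose low and nearer the robot, so its z axis leans 30 degrees towards the robot.

How it is judged:
On the way:
1. The gripped bracket is lifted out of the rack's pocket (moved 30 mm or more, tab centre more than 100 mm above the rack's foot) (distance of bracket_tab from where it was at the start of the episode above 0.03 m and z of bracket_tab in the frame of rack above 0.1 m and contact force between bracket and the fingers above 1 N), for 0.1 s.
At the end, for the whole second after the job is handed in: The bracket lies at rest and flat (2.3 degrees) in the empty tray: nose and tail within 3 mm of the floor, nose tip under the lip and within 13 mm of the nose-end point, in line with the compartment (4.5 degrees); the laid bracket has stayed within 6 mm of its place (horizontal distance between bracket_nose and nest_nose_end below 0.013 m and z of each of bracket_nose, bracket_tail in the frame of nest below 0.02 m and angle between bracket_tab's own z axis and vertical below 0.04 rad and angle between the x axis of bracket_tab and the x axis of nest, either way round below 0.08 rad and linear speed of bracket below 0.01 m/s and distance of laid_bracket_tab from where it was at the start of the episode below 0.006 m); the robot touches nothing.
It fails at once if the laid bracket is disturbed (6 mm) (distance of laid_bracket_tab from where it was at the start of the episode above 0.006 m).
It fails at once if the parts bin, the screwdriver or the can is moved (10 mm) (distance of any of parts_bin, screwdriver_grip, spray_can from where it was at the start of the episode above 0.01 m).
It fails at once if the bracket is forced against the tray (30 N while it slopes by over 3 degrees, 80 N when flat) (contact force between bracket and nest above 80 N or (contact force between bracket and nest above 30 N and angle between bracket_tab's own z axis and vertical above 0.052 rad)).
It fails at once if the bracket is dropped (faster than 0.25 m/s while the fingers do not touch it) (linear speed of bracket above 0.25 m/s and contact force between bracket and the fingers below 0.05 N).
It also fails if it takes over 45 s, if anything falls off the work surface, if the arm or the gripper's body presses on something with over 40 N, if the wrist force passes 120 N, or if a joint passes its speed limit or range.

## Working session

There is one attempt and no reset: what is moved stays moved. The work goes in short steps, Python scripts to look and compute and a tool call to move; the robot and the scene stay as the last step left them, time stands still between calls to the robot, and variables do not carry over. Pictures are saved under pics/ and viewed, and the job is handed in when it is done.

Besides the shell and the picture viewer there is one more tool, called after "Request:" as name([rows], argument=value, ...), one row to a line, values as JSON. drive_tool: Moves the arm, as the interface text tells. Its arguments: {"type":"object","properties":{"rows":{"type":"array","items":{"type":"array","items":{"type":"number","minimum":-1,"maximum":1}}},"fingers":{"type":"number"}},"required":["rows"]}

```bash
mkdir -p pics; ls; python3 - <<'E'
from bench import robot, eyes
import cv2,numpy as np,pickle
s=robot.observe(); print(s)
for n in ["side","top","wrist"]:
    d=eyes.snapshot(n); cv2.imwrite(f"pics/{n}0.png",d["img"][:,:,::-1]); pickle.dump(d,open(f"pics/{n}0.pkl","wb"))
    print(n,{k:v for k,v in d.items() if k!="img"})
E
```

```text
pics
{'t': 0.0, 'joint_pos': array([-1.42409375e+00,  3.59516499e-01,  1.51142725e+00,  3.03504356e-05,
        1.27246062e+00, -1.15119248e-01]), 'qvel': array([-0.00062593,  0.00018057,  0.00056096,  0.00118529, -0.00053535,
       -0.00056819]), 'joint_efforts': array([ 2.76024803e-03, -5.15369081e+01, -2.70724028e+01,  6.77938107e-02,
        3.48554039e-02, -1.37698380e-04]), 'tool_pos': array([ 0.15519421, -0.57885855,  0.20930472]), 'tool_rot': array([-3.13979626e+00, -2.36905065e-04,  2.61812661e-01]), 'force': array([-0.33738088,  0.38666386,  0.35555139]), 'ft_torque': array([-0.02863505,  0.01913499,  0.00583202]), 'gripper_width': 0.9967689979383191}
side {'fx': 507.7463225031107, 'fy': 507.7463225031107, 'cx': 275.08977640731877, 'cy': 201.87192055152764, 'extrinsics': array([[-0.98530865,  0.11439512, -0.12680936,  0.43269493],
       [-0.17064471, -0.68933448,  0.70405849,  1.13637615],
       [-0.0068732 ,  0.71535427,  0.69872815,  1.21633681],
       [ 0.        ,  0.        ,  0.        ,  1.        ]])}
top {'fx': 497.67842192852993, 'fy': 497.67842192852993, 'cx': 269.0850056406031, 'cy': 214.25060963237135, 'extrinsics': array([[-0.01069131,  0.9822162 , -0.18744876,  0.34102463],
       [-0.99993415, -0.01128358, -0.00209287,  0.01815241],
       [-0.00417074,  0.18741404,  0.98227215,  1.5771423 ],
       [ 0.        ,  0.        ,  0.        ,  1.        ]])}
wrist {'fx': 373.8260167999697, 'fy': 373.8260167999697, 'cx': 278.202106380319, 'cy': 203.86905861935776, 'extrinsics': array([[ 0.25858122,  0.93679969,  0.23567369,  0.21971646],
       [-0.96598703,  0.25132079,  0.06088446, -0.56251008],
       [-0.00219315, -0.24340131,  0.96992319,  0.38438141],
       [ 0.        ,  0.        ,  0.        ,  1.        ]])}
```

View pics/side0.png

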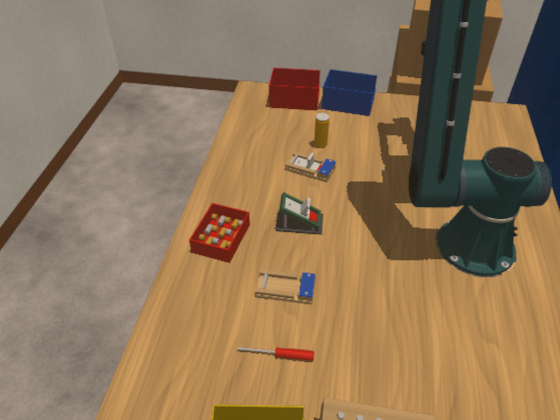

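View pics/top0.png

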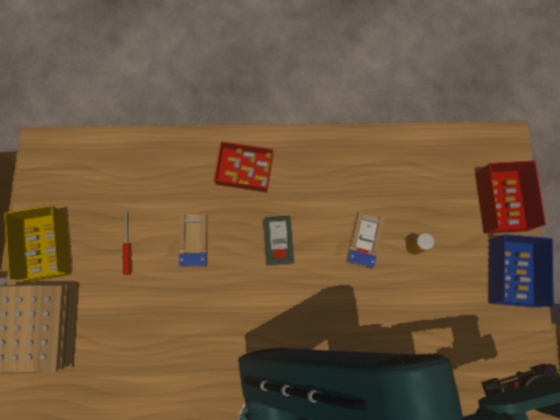

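View pics/wrist0.png

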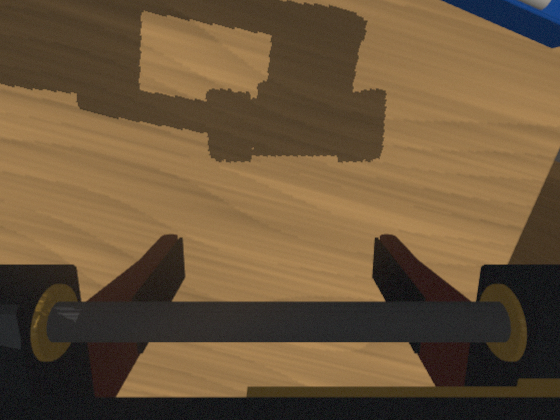

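The top view shows the rack at about (278,240), the empty tray at (194,240) and the full tray at (365,240). The side view shows the rack at (300,213) and the empty tray at (286,287). I'll get rough positions from these and then look closer with the wrist camera.

```bash
cat > h.py <<'E'
import numpy as np,cv2,pickle
from scipy.spatial.transform import Rotation as R
def ray(d,u,v):
    c=np.array([(u-d["cx"])/d["fx"],-(v-d["cy"])/d["fy"],-1.]); E=d["extrinsics"]
    return E[:3,3],E[:3,:3]@c
def onz(d,u,v,z):
    o,r=ray(d,u,v); return o+r*(z-o[2])/r[2]
def onplane(d,u,v,p,n):
    o,r=ray(d,u,v); return o+r*(np.dot(np.array(p)-o,n)/np.dot(r,n))
def proj(d,p):
    E=d["extrinsics"]; c=E[:3,:3].T@(np.array(p)-E[:3,3]); return np.array([d["cx"]+d["fx"]*c[0]/-c[2], d["cy"]-d["fy"]*c[1]/-c[2]])
def tri(l):
    A=np.zeros((3,3));b=np.zeros(3)
    for d,u,v in l:
        o,r=ray(d,u,v); r=r/np.linalg.norm(r);M=np.eye(3)-np.outer(r,r);A+=M;b+=M@o
    return np.linalg.solve(A,b)
def load(n): return pickle.load(open(f"pics/{n}.pkl","rb"))
def snap(n,name):
    from bench import eyes
    d=eyes.snapshot(n); cv2.imwrite(f"pics/{name}.png",d["img"][:,:,::-1]); pickle.dump(d,open(f"pics/{name}.pkl","wb")); return d
def RT(rot): return R.from_euler('xyz',rot)
def rowto(s,p,Rg):
    """shares needed to go from state s to pose p,Rg"""
    R0=RT(s["tool_rot"]); 
    return np.r_[R0.inv().apply(np.array(p)-s["tool_pos"])/0.6,(R0.inv()*Rg).as_rotvec()/np.radians(45)]
E
python3 - <<'E'
from h import *
t=load("top0")
for n,u,v,z in [("rack",278,240,.05),("nest",194,240,.02),("full",365,240,.02),("can",426,242,.13),("driver",127,260,.015),("bin",245,167,.06)]:
    print(n,onz(t,u,v,z).round(3))
# crops
i=cv2.imread("pics/top0.png"); c=cv2.resize(i[195:285,165:395],None,fx=3.4,fy=3.4,interpolation=cv2.INTER_CUBIC); cv2.imwrite("pics/top_crop.png",c)
i=cv2.imread("pics/side0.png"); c=cv2.resize(i[140:310,245:345],None,fx=3.5,fy=3.5,interpolation=cv2.INTER_CUBIC); cv2.imwrite("pics/side_crop.png",c)
E
```

```text
rack [ 0.551 -0.005  0.05 ]
nest [0.558 0.259 0.02 ]
full [ 0.552 -0.28   0.02 ]
can [ 0.529 -0.437  0.13 ]
driver [0.498 0.47  0.015]
bin [0.783 0.096 0.06 ]
```

View pics/top_crop.png

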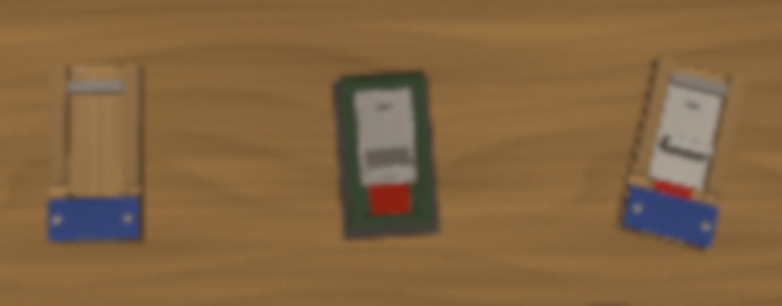

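View pics/side_crop.png

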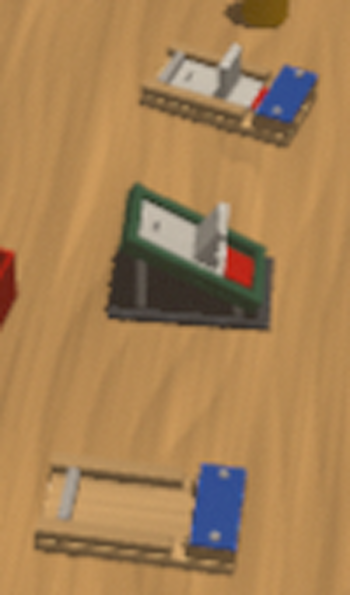

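```bash
python3 - <<'E'
from h import *
from bench import robot
s=robot.observe()
print(rowto(s,[0.155,-0.579,0.40],RT([np.pi,0,.2618])).round(3))
print(rowto(s,[0.38,-0.30,0.42],RT([np.pi,0,.2618+np.radians(40)])).round(3))
E
```

```text
[-0.    -0.001 -0.317 -0.002 -0.     0.   ]
[ 0.482 -0.353 -0.35  -0.002 -0.001 -0.889]
```

Request:
drive_tool([
  [0, 0, -0.1, 0, 0, 0],
  [0, 0, -0.2, 0, 0, 0],
  [0.08, -0.06, -0.25, 0, 0, -0.15],
  [0.16, -0.12, -0.3, 0, 0, -0.3],
  [0.24, -0.18, -0.35, 0, 0, -0.5],
  [0.32, -0.24, -0.35, 0, 0, -0.7],
  [0.4, -0.3, -0.35, 0, 0, -0.89],
  [0.48, -0.35, -0.35, 0, 0, -0.89],
  [0.48, -0.35, -0.35, 0, 0, -0.89],
])

```text
t: 1.27
tool_pos: [0.3811, -0.2985, 0.4199]
tool_rot: [-3.141, -0.002, 0.967]
force: [-0.5, -0.9, 0.5]
gripper_width: 1.001
```

```bash
python3 - <<'E'
from h import *
from bench import robot
s=robot.observe();print(s["t"],s["tool_pos"],s["tool_rot"],s["qvel"].round(2))
print(rowto(s,[0.53,0.10,0.36],RT([np.pi,0,np.pi/2])).round(3))
E
```

```text
1.275 [ 0.38113369 -0.29852048  0.41985482] [-3.14061431e+00 -2.32018794e-03  9.67009463e-01] [-0.05  0.01 -0.01 -0.04 -0.01 -0.02]
[ 0.687 -0.173  0.102 -0.    -0.003 -0.769]
```

Request:
drive_tool([
  [0.09, -0.02, 0.01, 0, 0, -0.1],
  [0.18, -0.04, 0.02, 0, 0, -0.2],
  [0.27, -0.06, 0.04, 0, 0, -0.3],
  [0.36, -0.09, 0.05, 0, 0, -0.4],
  [0.45, -0.11, 0.07, 0, 0, -0.5],
  [0.54, -0.13, 0.08, 0, 0, -0.6],
  [0.62, -0.16, 0.1, 0, 0, -0.7],
  [0.687, -0.173, 0.102, 0, 0, -0.769],
  [0.687, -0.173, 0.102, 0, 0, -0.769],
  [0.687, -0.173, 0.102, 0, 0, -0.769],
], fingers=0.45)

```text
t: 2.52
tool_pos: [0.5296, 0.0985, 0.3594]
tool_rot: [-3.141, -0.001, 1.57]
force: [0.4, -1.0, -0.8]
gripper_width: 0.45
```

```bash
python3 - <<'E'
from h import *
from bench import robot
snap("wrist","w1");snap("top","top1");snap("side","side1")
s=robot.observe();print(s["t"],s["tool_pos"],s["tool_rot"],s["gripper_width"],s["joint_pos"].round(2))
E
```

```text
2.675 [0.52959099 0.09839144 0.35988298] [ 3.14092740e+00 -1.98564728e-03  1.56882040e+00] 0.4518813065692815 [0.05 0.17 1.41 0.   1.56 0.06]
```

View pics/w1.png

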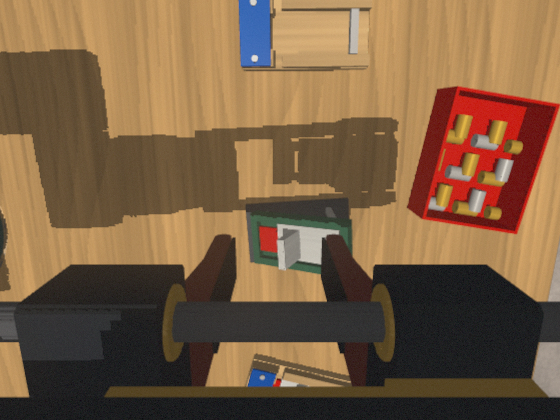

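The wrist view shows the rack at about (300,240), partly behind the fingers, and the nest cut off at the top around (305,35). I'll take a clear, closer view of each.

Request:
drive_tool([
  [0.08, 0, 0.03, 0, 0, 0],
  [0.15, 0.02, 0.07, 0, 0, 0],
  [0.15, 0.03, 0.1, 0, 0, 0],
  [0.15, 0.03, 0.1, 0, 0, 0],
  [0.15, 0.03, 0.1, 0, 0, 0],
])

```text
t: 3.3
tool_pos: [0.548, 0.1871, 0.3008]
tool_rot: [3.14, -0.002, 1.567]
force: [-0.1, 0.4, -0.5]
gripper_width: 0.449
```

```bash
python3 - <<'E'
from h import *
from bench import robot
snap("wrist","w2")
s=robot.observe();print(s["t"],s["tool_pos"],s["tool_rot"])
E
```

```text
3.35 [0.54820421 0.18723922 0.30113232] [ 3.13957770e+00 -1.91335896e-03  1.56723705e+00]
```

Request:
drive_tool([
  [-0.1, 0, 0, 0, 0, 0],
  [-0.2, 0, 0, 0, 0, 0],
  [-0.3, 0, 0, 0, 0, 0],
  [-0.4, 0, 0, 0, 0, 0],
  [-0.43, 0, 0, 0, 0, 0],
  [-0.43, 0, 0, 0, 0, 0],
  [-0.43, 0, 0, 0, 0, 0],
])

```text
t: 4.22
tool_pos: [0.5473, -0.0695, 0.301]
tool_rot: [3.139, -0.003, 1.568]
force: [0.3, 0.6, -0.3]
gripper_width: 0.45
```

```bash
python3 - <<'E'
from h import *
from bench import robot
snap("wrist","w3")
s=robot.observe();print(s["t"],s["tool_pos"],s["tool_rot"])
E
```

```text
4.275 [ 0.54728713 -0.06923979  0.30088467] [ 3.13924730e+00 -2.57278703e-03  1.56861204e+00]
```

View pics/w2.png

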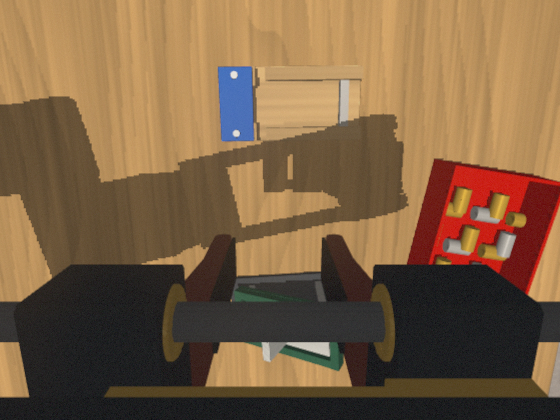

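View pics/w3.png

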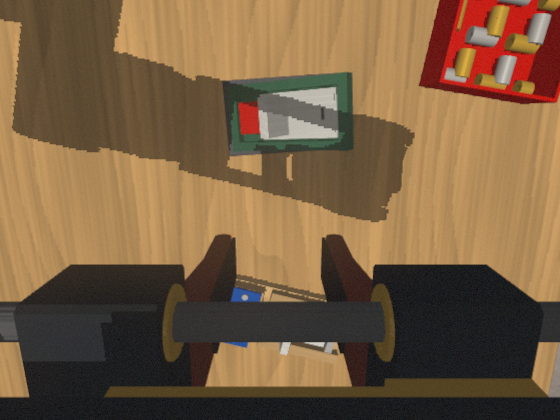

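```bash
python3 - <<'E'
import cv2
i=cv2.imread("pics/w2.png");c=cv2.resize(i[55:155,205:375],None,fx=4.7,fy=4.7,interpolation=cv2.INTER_CUBIC);cv2.imwrite("pics/w2c.png",c)
i=cv2.imread("pics/w3.png");c=cv2.resize(i[60:165,215:365],None,fx=5,fy=5,interpolation=cv2.INTER_CUBIC);cv2.imwrite("pics/w3c.png",c)
i=cv2.imread("pics/w1.png");c=cv2.resize(i[190:285,235:365],None,fx=5,fy=5,interpolation=cv2.INTER_CUBIC);cv2.imwrite("pics/w1c.png",c)
E
```

```text
(no output)
```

View pics/w2c.png

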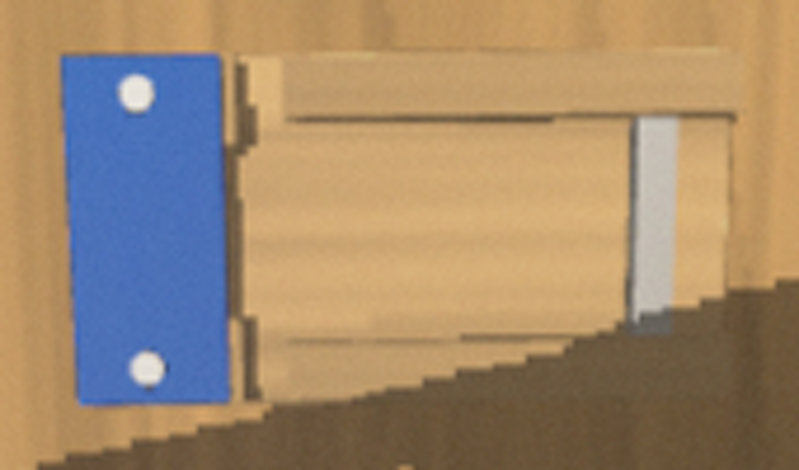

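View pics/w3c.png

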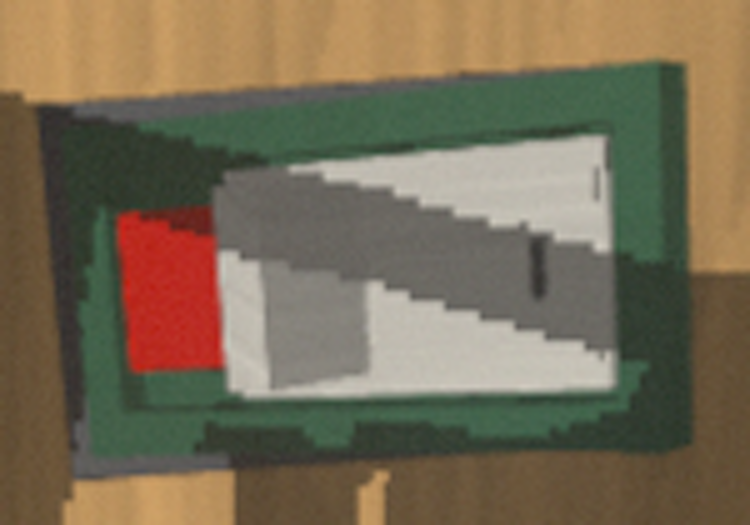

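View pics/w1c.png

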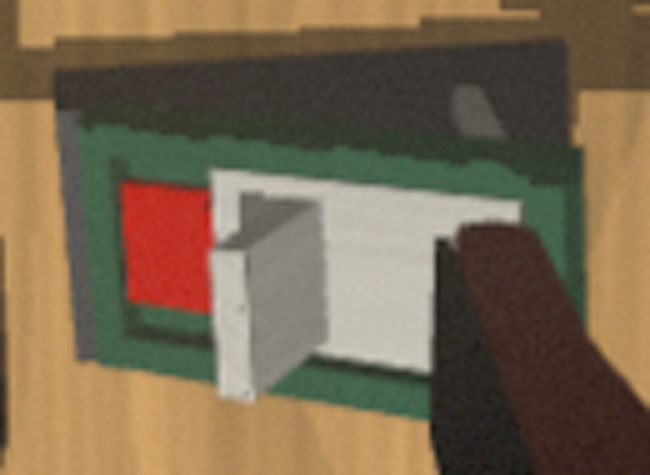

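```bash
cat > m.py <<'E'
from h import *
d1,d2,d3=load("w1"),load("w2"),load("w3")
def c3(x,y): return (x+.5)/5-.5+215,(y+.5)/5-.5+60
def c1(x,y): return (x+.5)/5-.5+235,(y+.5)/5-.5+190
def c2(x,y): return (x+.5)/4.7-.5+205,(y+.5)/4.7-.5+55
np.set_printoptions(suppress=True,precision=4)
P3=[c3(607,137),c3(617,387),c3(117,213),c3(131,373)]
x0,y0,psi=.55,0,0
for k in range(20):
    n=np.array([-.5*np.cos(psi),-.5*np.sin(psi),np.cos(np.pi/6)]); p0=np.array([x0,y0,.055])+.006*n
    Q=[onplane(d3,*p,p0,n) for p in P3]
    t=(Q[0]+Q[1])/2; m=(Q[2]+Q[3])/2
    c=(t+m)/2-.006*n; ax=t-m; psi=np.arctan2(ax[1],ax[0]); x0,y0=c[:2]-0
    # slide centre so that height of p0 is .055 on plane
print("w3 centre",c,"psi deg",np.degrees(psi),"len",np.linalg.norm(t-m),"tailw",np.linalg.norm(Q[0]-Q[1]),"nosew",np.linalg.norm(Q[2]-Q[3]))
bx=np.array([np.cos(psi)*np.cos(np.pi/6),np.sin(psi)*np.cos(np.pi/6),.5])
tab=c+n*.028; print("tab centre",tab,"tab top",c+.05*n)
print("tri nose corners", tri([(d3,*P3[2]),(d1,*c1(120,181))]),tri([(d3,*P3[3]),(d1,*c1(128,302))]),"plane:",Q[2],Q[3])
print("tri tail corner",tri([(d3,*P3[0]),(d1,*c1(521,200))]),Q[0])
print("tri tabcorner",tri([(d3,*c3(271,388)),(d1,*c1(253,400))]), "expect",c+.05*n+.005*bx+.02*np.cross(n,bx)*-1)
for p in [c+.05*n]: print("w1 tabtop centre pred (crop)", (proj(d1,p)-[235,190])*5)
E
python3 m.py
cat >> m.py <<'E'
E
python3 - <<'E'
from h import *
d2=load("w2"); 
def c2(x,y): return (x+.5)/4.7-.5+205,(y+.5)/4.7-.5+55
np.set_printoptions(suppress=True,precision=4)
print("lip top z=.036");L=[onz(d2,*c2(*p),.036) for p in [(63,57),(221,56),(230,402),(79,403)]];print(np.array(L))
print("width",np.linalg.norm(L[0]-L[3]),np.linalg.norm(L[1]-L[2]),"x",np.linalg.norm(L[0]-L[1]),np.linalg.norm(L[2]-L[3]))
a=L[0]+L[1]-L[2]-L[3]; yaw=np.arctan2(-a[0],a[1]); b=(L[1]+L[2]-L[0]-L[3]);print("yaw from width",np.degrees(yaw),"from len",np.degrees(np.arctan2(b[1],b[0])))
lc=sum(L)/4; print("lipcentre",lc,"nest origin",lc[:2]+.063*np.array([np.cos(yaw),np.sin(yaw)]))
w=[onz(d2,*c2(*p),.026) for p in [(740,49),(737,115),(285,55),(285,118)]];print("far side wall top",np.array(w))
w=[onz(d2,*c2(*p),.014) for p in [(632,118),(632,330)]];print("tail wall foot? floor",np.array(w))
w=[onz(d2,*c2(*p),.026) for p in [(640,118),(678,118),(672,330),(634,330)]];print("tail wall top",np.array(w))
w=[onz(d2,*c2(*p),.014) for p in [(290,339),(450,339)]];print("near wall inner floor or top edge",np.array(w))
t=load("top0")
E
```

```text
w3 centre [ 0.5586 -0.0087  0.055 ] psi deg 3.6323487444740414 len 0.12029057368080912 tailw 0.04885131318714918 nosew 0.03635663909052627
tab centre [ 0.5446 -0.0095  0.0792] tab top [ 0.5336 -0.0102  0.0983]
tri nose corners [0.5023 0.006  0.0286] [ 0.5043 -0.0304  0.0284] plane: [0.5025 0.006  0.0301] [ 0.5047 -0.0303  0.0301]
tri tail corner [0.6062 0.019  0.0866] [0.6057 0.0188 0.0901]
tri tabcorner [ 0.5389 -0.0293  0.0995] expect [ 0.5392 -0.0299  0.1008]
w1 tabtop centre pred (crop) [230.6555 324.9338]
lip top z=.036
[[0.4825 0.3003 0.036 ]
 [0.5199 0.3004 0.036 ]
 [0.5204 0.2195 0.036 ]
 [0.483  0.2195 0.036 ]]
width 0.08086714032147661 0.08085577536724141 x 0.03734871406820351 0.03737358129742223
yaw from width 0.3647592497512129 from len 0.13940150438924817
lipcentre [0.5015 0.2599 0.036 ] nest origin [0.5645 0.2603]
far side wall top [[0.6446 0.3026 0.026 ]
 [0.6447 0.2875 0.026 ]
 [0.5347 0.3017 0.026 ]
 [0.5345 0.2872 0.026 ]]
tail wall foot? floor [[0.621  0.2878 0.014 ]
 [0.6228 0.2358 0.014 ]]
tail wall top [[0.6211 0.2868 0.026 ]
 [0.6303 0.2868 0.026 ]
 [0.6309 0.2362 0.026 ]
 [0.6214 0.2362 0.026 ]]
near wall inner floor or top edge [[0.5348 0.2339 0.014 ]
 [0.576  0.2337 0.014 ]]
```

```bash
python3 - <<'E'
from h import *
np.set_printoptions(suppress=True,precision=4)
def blob(d,lo,hi,box):
    h=cv2.cvtColor(d["img"],cv2.COLOR_RGB2HSV); m=cv2.inRange(h,lo,hi); u0,u1,v0,v1=box
    k=np.zeros_like(m);k[v0:v1,u0:u1]=m[v0:v1,u0:u1]
    n,_,st,ce=cv2.connectedComponentsWithStats(k); i=1+np.argmax(st[1:,4]); return ce[i],st[i]
B=((105,120,50),(125,255,255)); Rd=((0,150,60),(6,255,255))
for nm,bx in [("top0",(165,220,240,280)),("top1",(165,220,240,280)),("w2",(205,270,50,155)),("side0",(290,330,260,310))]:
    d=load(nm)
    try:
        c,s=blob(d,*B,bx); print(nm,"lip",c,s,onz(d,*c,.036))
    except Exception as e: print(nm,e)
for nm,bx in [("top0",(260,300,240,270)),("top1",(260,300,240,270)),("w3",(230,270,90,145)),("w1",(255,285,220,260))]:
    d=load(nm)
    c,s=blob(d,*Rd,bx); 
    # red nose top-face centre: bracket x=-45mm
    print(nm,"nose",c,s[4],"pred",proj(d,np.array([.5586,-.0087,.055])+.006*np.array([-.499,-.032,.866])-.045*np.array([.8643,.0549,.5])))
E
```

```text
top0 lip [192.0045 258.7227] [180 254  25  11 220] [0.4975 0.262  0.036 ]
top1 lip [182.3333 259.6667] [180 255   6  10  36] [0.4949 0.292  0.036 ]
w2 lip [235.8489 102.7286] [ 218   67   35   74 2270] [0.5011 0.2616 0.036 ]
side0 lip [306.6834 284.6988] [300 273  15  24 259] [0.5005 0.2651 0.036 ]
top0 nose [279.0341 253.3182] 88 pred [280.0548 251.4929]
top1 nose [279.1429 253.4835] 91 pred [280.0548 251.4929]
w3 nose [248.404  117.5593] 599 pred [250.2241 117.7438]
w1 nose [267.8482 238.5398] 415 pred [268.7572 239.5697]
```

```bash
cat >> h.py <<'E'
def brot(psi,tilt):
    "tool rotation for bracket with yaw psi, tail raised by tilt (deg)"
    a=R.from_euler('z',psi,degrees=True)*R.from_euler('y',-tilt,degrees=True)
    M=a.as_matrix(); return R.from_matrix(np.c_[M[:,1],M[:,0],-M[:,2]]), M
E
python3 - <<'E'
from h import *
from bench import robot
s=robot.observe()
Rg,M=brot(3.6,30)
tab=np.array([.5446,-.0095,.0792])+.001*M[:,2]
print(rowto(s,tab+.10*M[:,2],Rg).round(3))
E
```

```text
[ 0.094 -0.089  0.224 -0.663  0.019 -0.082]
```

Request:
drive_tool([
  [0.03, -0.03, 0.05, -0.2, 0, -0.02],
  [0.06, -0.06, 0.12, -0.4, 0.01, -0.05],
  [0.094, -0.089, 0.18, -0.6, 0.019, -0.082],
  [0.094, -0.089, 0.224, -0.663, 0.019, -0.082],
  [0.094, -0.089, 0.224, -0.663, 0.019, -0.082],
  [0.094, -0.089, 0.224, -0.663, 0.019, -0.082],
])

```text
t: 5.03
tool_pos: [0.497, -0.0123, 0.1685]
tool_rot: [2.616, -0.0, 1.635]
force: [0.1, 0.1, -0.3]
gripper_width: 0.451
```

```bash
python3 - <<'E'
from h import *
from bench import robot
snap("wrist","w4"); snap("side","side4")
s=robot.observe()
Rg,M=brot(3.6,30)
tab=np.array([.5446,-.0095,.0792])+.001*M[:,2]
print(s["t"],rowto(s,tab,Rg).round(3))
E
```

```text
5.125 [ 0.001 -0.009  0.167  0.005  0.     0.002]
```

View pics/w4.png

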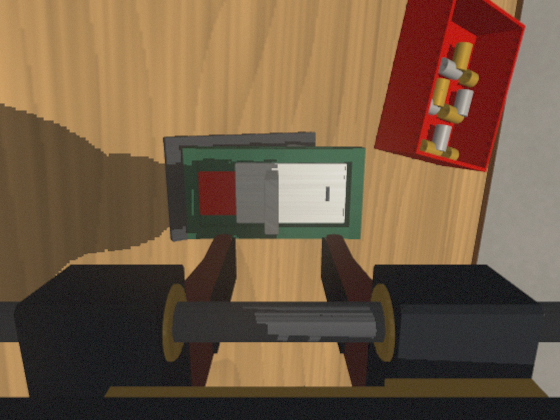

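The tab top sits at about (272,200), between the jaws and about 4 mm off their centre line. That agrees with the computed shift, so I'm descending.

Request:
drive_tool([
  [0, -0.009, 0.04, 0, 0, 0],
  [0.001, -0.009, 0.08, 0.005, 0, 0],
  [0.001, -0.009, 0.12, 0.005, 0, 0],
  [0.001, -0.009, 0.145, 0.005, 0, 0],
  [0.001, -0.009, 0.16, 0.005, 0, 0],
  [0.001, -0.009, 0.167, 0.005, 0, 0],
  [0.001, -0.009, 0.167, 0.005, 0, 0],
])

```text
t: 6.0
tool_pos: [0.5459, -0.0116, 0.0834]
tool_rot: [2.618, -0.004, 1.639]
force: [0.3, 0.9, 0.4]
gripper_width: 0.447
```

```bash
python3 - <<'E'
from h import *
from bench import robot
snap("wrist","w5"); snap("side","side5")
s=robot.observe()
Rg,M=brot(3.6,30)
tab=np.array([.5446,-.0095,.0792])+.001*M[:,2]
print(s["t"],rowto(s,tab,Rg).round(4),s["force"],s["tool_pos"])
i=cv2.imread("pics/side5.png");cv2.imwrite("pics/side5c.png",cv2.resize(i[170:250,255:355],None,fx=6,fy=6,interpolation=cv2.INTER_CUBIC))
E
```

```text
6.1 [ 0.0033 -0.0036  0.004  -0.0009 -0.0071  0.0029] [ 0.61227331 -0.65034344  0.1232193 ] [ 0.54491924 -0.01147296  0.08319881]
```

View pics/w5.png

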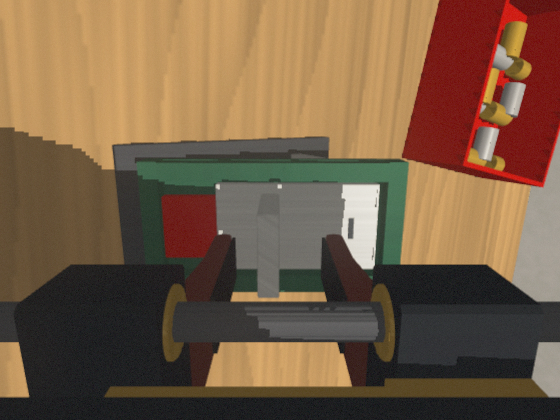

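View pics/side5c.png

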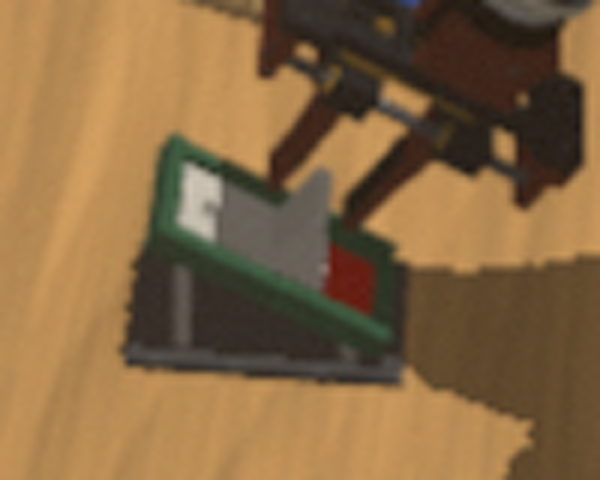

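```bash
python3 - <<'E'
from h import *
from bench import robot
s=robot.observe(); d=load("side5"); Rt=RT(s["tool_rot"])
f=lambda p:((proj(d,p)-[255,170])*6).round(0)
for nm,o in [("tcp",[0,0,0]),("tip+y",[0,.024,.019]),("tip-y",[0,-.024,.019])]: print(nm,f(s["tool_pos"]+Rt.apply(o)))
Rg,M=brot(3.6,30)
c=np.array([.5586,-.0087,.055])
for nm,o in [("tabtop near",[0,.02,.05]),("tabtop far",[0,-.02,.05]),("tab foot near",[0,.02,.006]),("tail near",[.06,.025,.006]),("nose near",[-.06,.018,.006])]: print(nm,f(c+M@np.array(o)))
d=load("w5")
f=lambda p:proj(d,p).round(0)
for nm,o in [("tip+y",[0,.024,.019]),("tip-y",[0,-.024,.019])]: print(nm,f(s["tool_pos"]+Rt.apply(o)))
for nm,o in [("tabtop near",[0,.02,.05]),("tabtop far",[0,-.02,.05]),("tab foot near",[0,.02,.006]),("tail near",[.06,.025,.006]),("nose near",[-.06,.018,.006])]: print(nm,f(c+M@np.array(o)))
E
```

```text
tcp [296. 204.]
tip+y [239. 206.]
tip-y [316. 243.]
tabtop near [316. 214.]
tabtop far [321. 161.]
tab foot near [272. 262.]
tail near [173. 221.]
nose near [367. 305.]
tip+y [319. 234.]
tip-y [231. 234.]
tabtop near [270. 214.]
tabtop far [270. 298.]
tab foot near [271. 193.]
tail near [382. 184.]
nose near [162. 196.]
```

```bash
python3 - <<'E'
from h import *
from bench import robot
s=robot.observe(); Rt=RT(s["tool_rot"])
Rg,M=brot(3.6,30); c=np.array([.5586,-.0087,.055])
d=load("side5"); K=8; o0=np.array([262,175])
i=cv2.resize(d["img"][175:245,262:350,::-1],None,fx=K,fy=K,interpolation=cv2.INTER_CUBIC)
f=lambda p:tuple(int(v) for v in ((proj(d,p)-o0+.5)*K))
for o in [[x,y,.019] for x in(-.01,.01) for y in(-.02,.02,-.033,.033)]+[[0,0,0]]: cv2.circle(i,f(s["tool_pos"]+Rt.apply(o)),4,(0,255,255),1)
for o in [[x,y,.05] for x in(-.005,.005) for y in(-.02,.02)]+[[.06,.025,.006],[.06,-.025,.006],[-.06,.018,.006],[-.06,-.018,.006],[-.03,.025,.006]]: cv2.circle(i,f(c+M@np.array(o)),4,(255,0,255),1)
cv2.imwrite("pics/side5o.png",i)
E
```

```text
(no output)
```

View pics/side5o.png

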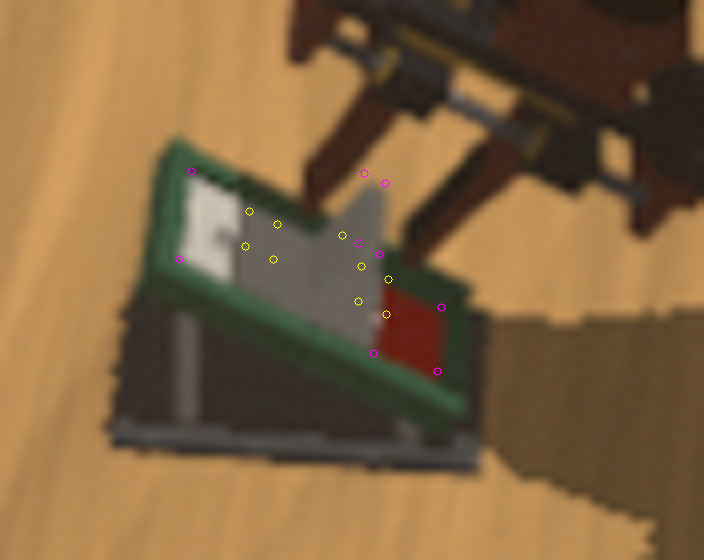

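```bash
python3 - <<'E'
from h import *
from bench import robot
s=robot.observe(); Rt=RT(s["tool_rot"]); d=load("side5");w=load("w5")
for n,a,b in [("+y",(300.2,200.8),(332,236)),("-y",(312.8,206.8),(226,236))]:
    p=tri([(d,*a),(w,*b)]); print(n,p.round(4),"tool:",Rt.inv().apply(p-s["tool_pos"]).round(4),"resid",proj(d,p)-a,proj(w,p)-b)
E=w["extrinsics"]; print("cam in tool",Rt.inv().apply(E[:3,3]-s["tool_pos"]),(Rt.inv()*R.from_matrix(E[:3,:3])).as_matrix().round(3))
i=cv2.imread("pics/w5.png");cv2.imwrite("pics/w5c.png",cv2.resize(i[150:310,180:380],None,fx=3.8,fy=3.6,interpolation=cv2.INTER_CUBIC))
E
```

```text
+y [0.5579 0.001  0.1087] tool: [ 0.0117  0.0247 -0.0152] resid [-0.18465059 -0.40262975] [-2.3454001  -2.08288524]
-y [ 0.5175 -0.0025  0.0843] tool: [ 0.0108 -0.0226 -0.0143] resid [-0.17589053 -0.17320087] [-1.55769492 -0.76013035]
cam in tool [ 0.06551115  0.00149195 -0.17428843] [[-0.001  0.97   0.243]
 [ 1.     0.001 -0.001]
 [-0.001  0.243 -0.97 ]]
```

View pics/w5c.png

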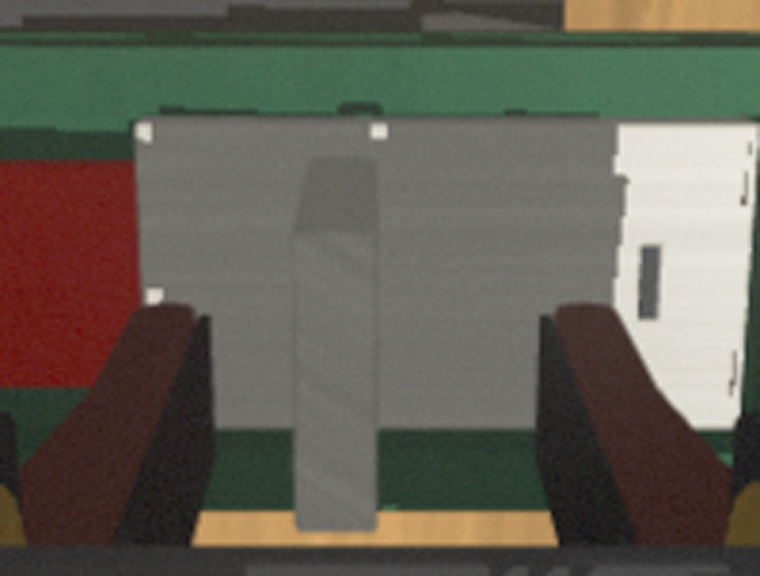

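```bash
python3 - <<'E'
from h import *
from bench import robot
s=robot.observe(); Rt=RT(s["tool_rot"])
for nm,(u0,v0,u1,v1),K in [("side5",(255,130,375,245),6.5),("w5",(0,150,560,420),1.4)]:
    d=load(nm); o0=np.array([u0,v0])
    i=cv2.resize(d["img"][v0:v1,u0:u1,::-1],None,fx=K,fy=K,interpolation=cv2.INTER_CUBIC)
    f=lambda p:tuple(int(v) for v in ((proj(d,p)-o0+.5)*K))
    for z in (.019,0,-.015,-.04,-.061,-.08,-.1):
        a,b=[f(s["tool_pos"]+Rt.apply([0,y,z])) for y in(-.0335,.0335)]
        cv2.line(i,a,b,(0,255,255),1); cv2.putText(i,str(int(z*1000)),b,0,.4,(255,255,255),1)
    cv2.imwrite(f"pics/{nm}t.png",i)
E
```

```text
(no output)
```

View pics/side5t.png

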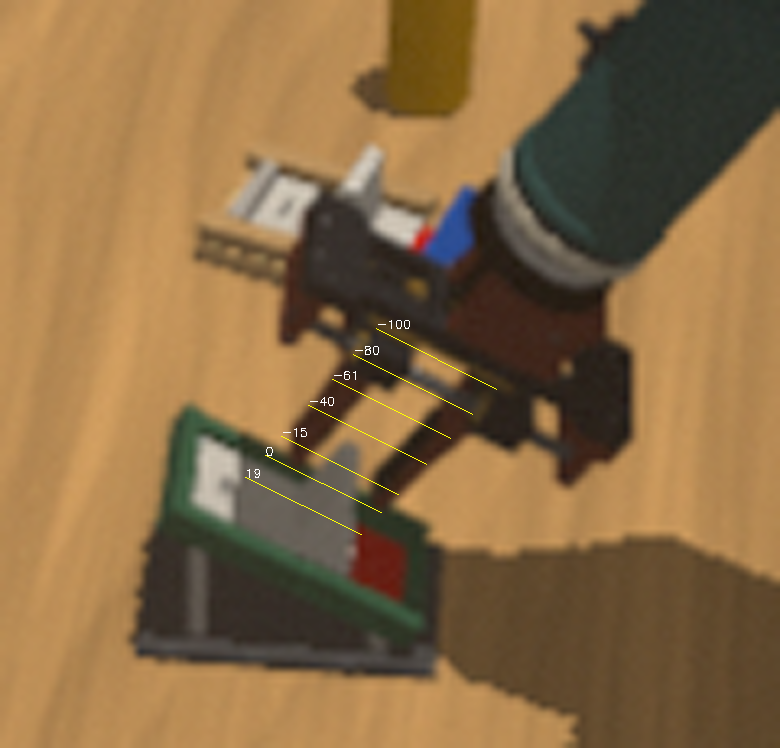

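View pics/w5t.png

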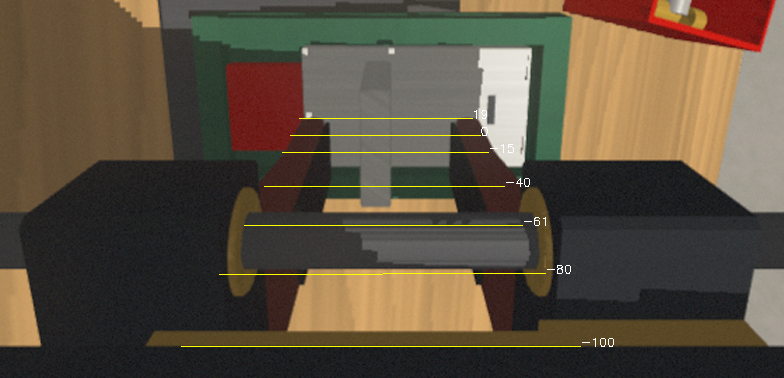

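Two checks don't match the stated geometry. From the wrist view (how the finger gap scales with opening) and the side-view triangulation, the visible fingertips sit at tool z ≈ -14 mm, not +19 mm. The fingers are about 33 mm higher on the tab than the reported pose implies. I'll feel downwards in small steps and watch the force before trusting either figure.

Request:
drive_tool([
  [0.002, -0.003, 0.006, 0, 0, 0],
  [0.003, -0.003, 0.01, 0, 0, 0],
  [0.003, -0.003, 0.013, 0, 0, 0],
  [0.003, -0.003, 0.013, 0, 0, 0],
])

```text
t: 6.6
tool_pos: [0.5474, -0.0111, 0.0774]
tool_rot: [2.62, -0.008, 1.641]
force: [-0.6, 0.2, -0.1]
gripper_width: 0.448
```

Request:
drive_tool([
  [0.002, -0.002, 0.005, 0, -0.005, 0],
  [0.002, -0.002, 0.01, 0, -0.008, 0],
  [0.002, -0.002, 0.013, 0, -0.008, 0],
  [0.002, -0.002, 0.013, 0, -0.008, 0],
])

```text
t: 7.1
tool_pos: [0.5503, -0.0123, 0.0727]
tool_rot: [2.623, -0.01, 1.642]
force: [1.0, 0.3, 0.5]
gripper_width: 0.447
```

```bash
python3 - <<'E'
from h import *
from bench import robot
s=robot.observe()
Rg,M=brot(3.6,30)
tab=np.array([.5446,-.0095,.0792])
r=rowto(s,tab,Rg);print(s["t"],r.round(4),"mm",(r[:3]*600).round(1),s["force"],s["tool_pos"])
E
```

```text
7.1 [ 0.0054 -0.0026 -0.0139 -0.0058 -0.0168  0.0025] mm [ 3.3 -1.5 -8.3] [1.00236127 0.31275809 0.48993683] [ 0.55028943 -0.01229224  0.07268829]
```

No contact even though the stated fingertips would now be 5 mm inside the plate, so the camera evidence holds: the pads sit about 33 mm behind the reported position. I'm continuing down.

Request:
drive_tool([
  [0.003, -0.002, 0.01, -0.006, -0.01, 0],
  [0.005, -0.003, 0.02, -0.006, -0.017, 0],
  [0.005, -0.003, 0.028, -0.006, -0.017, 0],
  [0.005, -0.003, 0.03, -0.006, -0.017, 0],
  [0.005, -0.003, 0.03, -0.006, -0.017, 0],
])

```text
t: 7.72
tool_pos: [0.5566, -0.0147, 0.0592]
tool_rot: [2.617, -0.017, 1.645]
force: [-1.0, 0.5, 0.1]
gripper_width: 0.447
```

```bash
python3 - <<'E'
from h import *
from bench import robot
snap("wrist","w6"); snap("side","side6")
s=robot.observe()
Rg,M=brot(3.6,30)
tab=np.array([.5446,-.0095,.0792])
r=rowto(s,tab,Rg);print(s["t"],r.round(4),"mm",(r[:3]*600).round(1),s["force"],s["tool_pos"])
i=cv2.imread("pics/w6.png");j=cv2.resize(i[100:340,130:430],None,fx=2,fy=2,interpolation=cv2.INTER_CUBIC)
k=cv2.imread("pics/side6.png");k=cv2.resize(k[160:250,255:355],None,fx=5.3,fy=5.3,interpolation=cv2.INTER_CUBIC)
cv2.imwrite("pics/w6c.png",j);cv2.imwrite("pics/side6c.png",k)
E
```

```text
7.825 [ 0.0107 -0.0003 -0.0382  0.0018 -0.0257  0.0026] mm [  6.4  -0.2 -22.9] [ 0.27274063 -0.1300294  -0.24981443] [ 0.55665498 -0.01473209  0.05936675]
```

View pics/w6c.png

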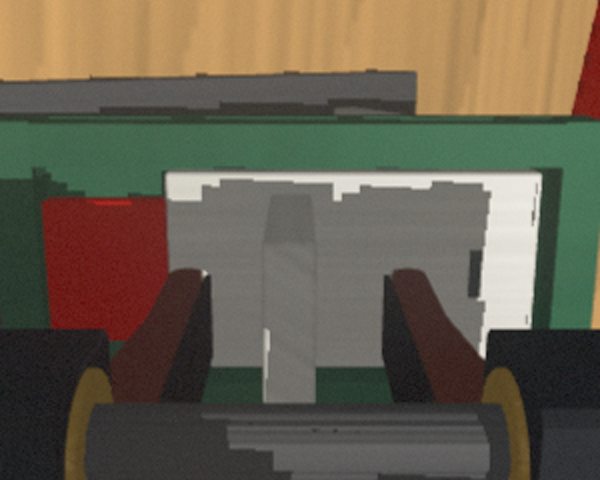

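View pics/side6c.png

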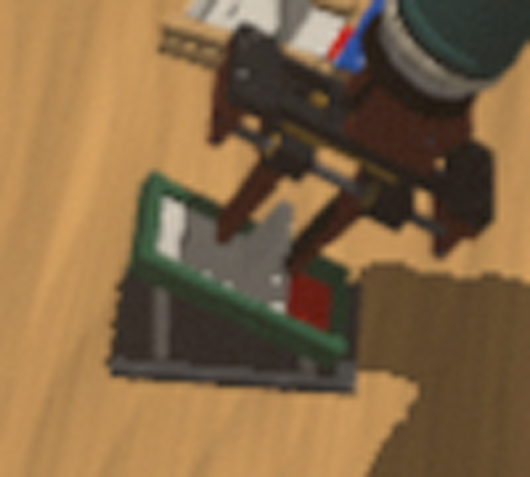

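```bash
python3 - <<'E'
from bench import robot
s=robot.observe();print(s["joint_pos"].round(3),s["joint_efforts"].round(2),s["tool_pos"],s["tool_rot"])
E
```

```text
[-0.289  0.392  2.221  1.387  0.196 -1.693] [-3.000e-02 -3.787e+01 -1.142e+01  6.400e-01  5.300e-01  2.000e-02] [ 0.55665498 -0.01473209  0.05936675] [ 2.61651546 -0.01646507  1.64547114]
```

Joint 5 is at its lower limit (0.196 against 0.2): at 30° lean the tool lies along the forearm, which explains the drift. I'll back out and tilt the tool about 15° sideways, about the bracket's long axis. The pads stay flat on the tab and joint 5 moves away from its limit.

```bash
cat >> h.py <<'E'
def goal(tabc,psi,tilt,phi,up=0,gz=.003,pz=.033):
    "tool pose so that pads' centre is at tab centre + (gz+up) along bracket z"
    Rg,M=brot(psi,tilt); Rt=Rg*R.from_euler('y',phi,degrees=True)
    p=np.array(tabc)+(gz+up)*M[:,2]+Rt.apply([0,0,pz]); return p,Rt
TAB=np.array([.5446,-.0095,.0792])
E
python3 - <<'E'
from h import *
from bench import robot
s=robot.observe()
for up,phi in [(.02,5),(.05,15)]:
    print(rowto(s,*goal(TAB,3.6,30,phi,up)).round(3))
E
```

```text
[ 0.015 -0.    -0.022  0.002  0.085  0.003]
[ 0.026 -0.    -0.073  0.001  0.308  0.003]
```

Request:
drive_tool([
  [0.01, 0, -0.015, 0, 0.05, 0],
  [0.015, 0, -0.03, 0, 0.1, 0],
  [0.02, 0, -0.045, 0, 0.17, 0],
  [0.024, 0, -0.06, 0, 0.24, 0],
  [0.026, 0, -0.073, 0, 0.308, 0],
  [0.026, 0, -0.073, 0, 0.308, 0],
  [0.026, 0, -0.073, 0, 0.308, 0],
])

```text
t: 8.7
tool_pos: [0.5335, -0.0015, 0.0974]
tool_rot: [2.602, -0.224, 1.768]
force: [-0.6, 0.0, 0.8]
gripper_width: 0.452
```

```bash
python3 - <<'E'
from h import *
from bench import robot
s=robot.observe();print(s["t"],s["joint_pos"].round(3),s["qvel"].round(3),s["force"].round(1))
print(rowto(s,*goal(TAB,3.6,30,15,.05)).round(4))
for u in (.03,.0): print(rowto(s,*goal(TAB,3.6,30,15,u)).round(4))
print(rowto(s,*goal(TAB,3.6,30,20,.0)).round(4))
E
```

```text
8.7 [-0.506  0.332  2.185  1.055  0.582 -1.536] [ 0.009  0.     0.003  0.002  0.004 -0.001] [-0.6  0.   0.8]
[-0.0002  0.0001 -0.0002  0.0008  0.0009  0.0026]
[-0.0089  0.0001  0.032   0.0008  0.0009  0.0026]
[-0.0218  0.      0.0803  0.0008  0.0009  0.0026]
[-0.017   0.      0.0801  0.0007  0.112   0.0026]
```

Joint 5 is now at 0.58 and the arm tracks exactly. I'm descending square to the slope.

Request:
drive_tool([
  [-0.005, 0, 0.02, 0, 0, 0],
  [-0.01, 0, 0.04, 0, 0, 0],
  [-0.016, 0, 0.06, 0, 0, 0.002],
  [-0.019, 0, 0.07, 0, 0, 0.002],
  [-0.0205, 0, 0.076, 0, 0, 0.002],
  [-0.0218, 0, 0.0803, 0, 0, 0.002],
  [-0.0218, 0, 0.0803, 0, 0, 0.002],
])

```text
t: 9.57
tool_pos: [0.5585, -0.0001, 0.0542]
tool_rot: [2.602, -0.225, 1.767]
force: [-0.0, -0.1, 0.2]
gripper_width: 0.451
```

```bash
python3 - <<'E'
from h import *
from bench import robot
snap("wrist","w7"); snap("side","side7")
s=robot.observe();print(s["t"],s["joint_pos"].round(3),s["force"].round(1),rowto(s,*goal(TAB,3.6,30,15,0)).round(4))
i=cv2.imread("pics/w7.png");j=cv2.resize(i[100:340,130:430],None,fx=2,fy=2,interpolation=cv2.INTER_CUBIC)
k=cv2.imread("pics/side7.png");k=cv2.resize(k[160:250,255:355],None,fx=5.3,fy=5.3,interpolation=cv2.INTER_CUBIC)
j=cv2.resize(j,(450,360));k=cv2.resize(k,(350,315));o=np.zeros((360,800,3),np.uint8);o[:,:450]=j;o[:315,450:]=k
cv2.imwrite("pics/c7.png",o)
E
```

```text
9.675 [-0.471  0.453  2.169  1.228  0.52  -1.702] [-0.   0.4 -0.2] [-0.     -0.0001  0.0003  0.001   0.001   0.0007]
```

View pics/c7.png

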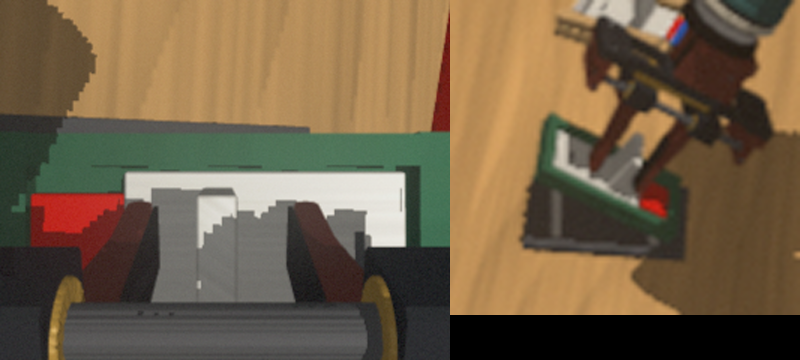

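The tab (col 217) is centred between the pads (155 and 288), with the tips close to the plate. I'm closing the gripper.

Request:
drive_tool([
  [0, 0, 0, 0, 0, 0],
  [0, 0, 0, 0, 0, 0],
  [0, 0, 0, 0, 0, 0],
  [0, 0, 0, 0, 0, 0],
  [0, 0, 0, 0, 0, 0],
], fingers=0)

```text
t: 10.3
tool_pos: [0.5581, -0.0001, 0.0542]
tool_rot: [2.603, -0.225, 1.767]
force: [-2.3, -1.9, 0.6]
gripper_width: 0.111
```

```bash
python3 - <<'E'
from h import *
from bench import robot
s=robot.observe();print(s["t"],s["force"].round(1),s["gripper_width"],rowto(s,*goal(TAB,3.6,30,15,0)).round(4))
print("lift80",rowto(s,*goal(TAB,3.6,30,15,.08)).round(4))
E
```

```text
10.3 [-2.3 -1.9  0.6] 0.11147719769090439 [-0.0001  0.0005  0.0003  0.0005  0.001   0.0006]
lift80 [ 0.0343  0.0006 -0.1285  0.0005  0.001   0.0006]
```

Width 0.111 × 88 mm is 9.8 mm, which matches the 10 mm tab. I'm lifting square to the slope.

Request:
drive_tool([
  [0.003, 0, -0.011, 0, 0, 0],
  [0.007, 0, -0.027, 0, 0, 0],
  [0.012, 0, -0.045, 0, 0, 0],
  [0.018, 0, -0.067, 0, 0, 0],
  [0.024, 0, -0.09, 0, 0, 0],
  [0.03, 0, -0.112, 0, 0, 0],
  [0.0343, 0.0005, -0.1285, 0, 0, 0],
  [0.0343, 0.0005, -0.1285, 0, 0, 0],
  [0.0343, 0.0005, -0.1285, 0, 0, 0],
])

```text
t: 11.42
tool_pos: [0.5186, -0.0027, 0.1234]
tool_rot: [2.602, -0.225, 1.767]
force: [-0.1, -0.5, -2.7]
gripper_width: 0.11
```

```bash
python3 - <<'E'
from h import *
from bench import robot
snap("wrist","w8"); snap("side","side8")
s=robot.observe();print(s["t"],s["joint_pos"].round(3),s["force"].round(1),s["gripper_width"],s["tool_pos"],rowto(s,*goal(TAB,3.6,30,15,.08)).round(4))
i=cv2.imread("pics/w8.png");j=cv2.resize(i,(450,338))
k=cv2.imread("pics/side8.png");k=cv2.resize(k[150:250,255:355],(350,350),interpolation=cv2.INTER_CUBIC)
o=np.zeros((360,800,3),np.uint8);o[:338,:450]=j;o[:350,450:]=k
cv2.imwrite("pics/c8.png",o)
E
```

```text
11.525 [-0.529  0.258  2.188  0.959  0.632 -1.44 ] [ 0.5 -0.  -2.4] 0.11297418293775933 [ 0.51847441 -0.00251687  0.12312485] [ 0.      0.0004 -0.0005 -0.0001  0.0007  0.0003]
```

View pics/c8.png

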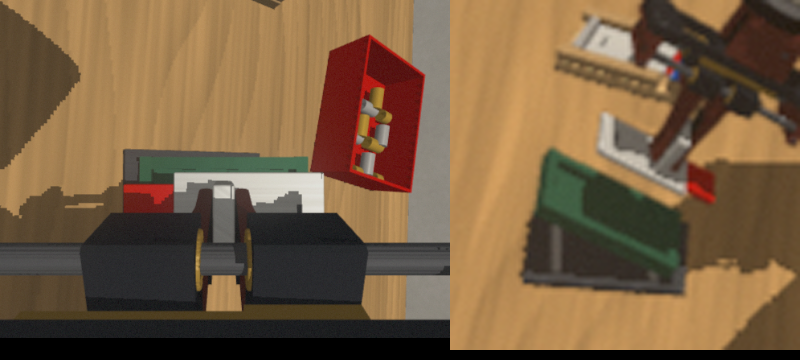

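The bracket is out of the pocket, level with the rack slope, with its white tail on the left and its red nose at right in the side view. The force shows a weight of about 2.4 N. Next I'll measure how the plate sits in the tool frame.

```bash
python3 - <<'E'
import cv2
i=cv2.imread("pics/w8.png");c=cv2.resize(i[205:275,145:415],None,fx=2.9,fy=2.9*2,interpolation=cv2.INTER_CUBIC);cv2.imwrite("pics/w8c.png",c)
E
```

```text
(no output)
```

View pics/w8c.png

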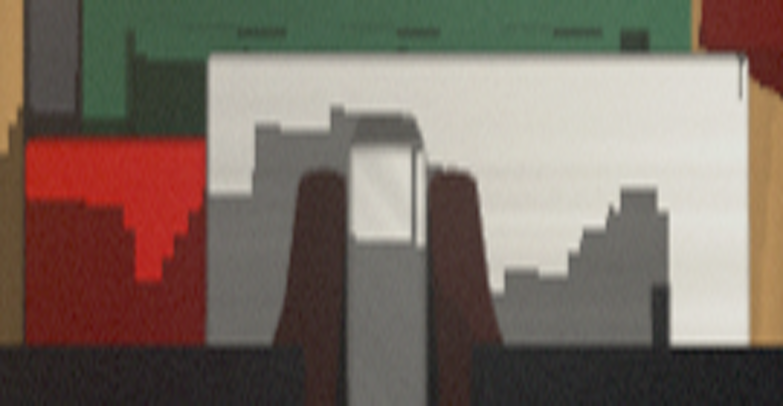

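```bash
python3 - <<'E'
from h import *
from bench import robot
s=robot.observe(); d=load("w8")
p,Rt=goal(TAB,3.6,30,15,.08); Rs=RT(s["tool_rot"])
# actual tab centre pose estimate from measured tool
off=Rt.inv().apply(TAB+.08*brot(3.6,30)[1][:,2]-p); off[1]=0
tab=s["tool_pos"]+Rs.apply(off)
M=(Rs*R.from_euler('y',-15,degrees=True)).as_matrix(); B=np.c_[M[:,1],M[:,0],-M[:,2]]
q=lambda x,y:(145+(x+.5)/2.9-.5,205+(y+.5)/5.8-.5)
print("tab in tool",off, "pred tab",tab)
for dz in (-.003,0,.003,.006):
    print("dz",dz)
    for n,a,e in [("shoulder",(207,55),(-.03,.025)),("tail",(747,55),(.06,.025)),("nose",(24,138),(-.06,.018))]:
        x=onplane(d,*q(*a),tab-B[:,2]*(.022+dz),B[:,2]); r=B.T@(x-tab)*1000; print(n,r.round(1),"exp",e)
E
```

```text
tab in tool [-0.00077646  0.         -0.03010222] pred tab [ 0.50460049 -0.01193208  0.14813715]
dz -0.003
shoulder [-28.4  24.7 -19. ] exp (-0.03, 0.025)
tail [ 59.4  24.7 -19. ] exp (0.06, 0.025)
nose [-58.1  18.  -19. ] exp (-0.06, 0.018)
dz 0
shoulder [-28.9  24.7 -22. ] exp (-0.03, 0.025)
tail [ 60.4  24.6 -22. ] exp (0.06, 0.025)
nose [-59.1  17.8 -22. ] exp (-0.06, 0.018)
dz 0.003
shoulder [-29.4  24.6 -25. ] exp (-0.03, 0.025)
tail [ 61.4  24.6 -25. ] exp (0.06, 0.025)
nose [-60.1  17.7 -25. ] exp (-0.06, 0.018)
dz 0.006
shoulder [-29.9  24.6 -28. ] exp (-0.03, 0.025)
tail [ 62.4  24.6 -28. ] exp (0.06, 0.025)
nose [-61.1  17.5 -28. ] exp (-0.06, 0.018)
```

The plate sits in the gripper as modelled, within about 1 mm. I'm moving on to the tray, tilted 15°, nose tip about 45 mm above the floor.

```bash
cat >> h.py <<'E'
NY=.2605; NYAW=.2; FZ=.014
def tabfromtip(tipx,tiph,tilt,y=None,yaw=NYAW):
    "nose lower edge tip at world x tipx, height above floor tiph"
    M=brot(yaw,tilt)[1]; y=NY if y is None else y
    tip=np.array([tipx,y+(tipx-.5637)*np.sin(np.radians(yaw)),FZ+tiph]); return tip+M@np.array([.06,0,.028])
OFF=np.array([-.00078,0,-.0301])
def toolfor(tab,tilt,yaw=NYAW,phi=15):
    Rg,M=brot(yaw,tilt); Rt=Rg*R.from_euler('y',phi,degrees=True); return tab-Rt.apply(OFF),Rt
def est(s,phi=15):
    "current bracket: tip lower edge pos, tilt, yaw, tab"
    M=(RT(s["tool_rot"])*R.from_euler('y',-phi,degrees=True)).as_matrix(); B=np.c_[M[:,1],M[:,0],-M[:,2]]
    tab=s["tool_pos"]+RT(s["tool_rot"]).apply(OFF); tip=tab+B@np.array([-.06,0,-.028]); tail=tab+B@np.array([.06,0,-.028])
    return tip,tail,np.degrees(np.arcsin(B[2,0])),np.degrees(np.arctan2(B[1,0],B[0,0])),np.degrees(np.arcsin(B[2,1])),tab
E
python3 - <<'E'
from h import *
from bench import robot
s=robot.observe()
for x in est(s): print(np.round(x,4))
print("up",rowto(s,*toolfor(np.array([.5046,-.012,.21]),30,3.6)).round(3))
print("mid",rowto(s,*toolfor(tabfromtip(.528,.07,15,y=.13),20)).round(3))
print("pre",rowto(s,*toolfor(tabfromtip(.528,.045,15),15)).round(3))
E
```

```text
[ 0.4667 -0.0143  0.0939]
[ 0.5704 -0.0078  0.1539]
29.9986
3.6153
-0.0334
[ 0.5046 -0.0119  0.1481]
up [ 0.023  0.052 -0.086 -0.     0.001  0.   ]
mid [ 0.194  0.094  0.155  0.197 -0.031  0.124]
pre [ 0.393  0.081  0.252  0.304 -0.028  0.154]
```

```bash
python3 - <<'E'
from h import *
from bench import robot
s=robot.observe()
for f,tiph,tilt,yaw in [(.2,.13,28,3),(.4,.13,25,2.5),(.6,.11,21,2),(.8,.08,18,1),(1,.045,15,.2)]:
    print(f,rowto(s,*toolfor(tabfromtip(.528-(1-f)*.05,tiph,tilt,y=-.012+f*.2725,yaw=yaw),tilt,yaw)).round(3))
E
```

```text
0.2 [ 0.094  0.077 -0.025  0.04  -0.006  0.023]
0.4 [ 0.178  0.096  0.015  0.102 -0.011  0.05 ]
0.6 [ 0.253  0.098  0.083  0.185 -0.015  0.083]
0.8 [ 0.324  0.092  0.164  0.244 -0.023  0.12 ]
1 [ 0.393  0.081  0.252  0.304 -0.028  0.154]
```

Request:
drive_tool([
  [0.012, 0.026, -0.043, 0, 0, 0],
  [0.023, 0.05, -0.08, 0, 0, 0],
  [0.06, 0.065, -0.055, 0.02, -0.003, 0.012],
  [0.094, 0.077, -0.025, 0.04, -0.006, 0.023],
  [0.136, 0.087, -0.005, 0.07, -0.008, 0.036],
  [0.178, 0.096, 0.015, 0.102, -0.011, 0.05],
  [0.215, 0.097, 0.05, 0.143, -0.013, 0.066],
  [0.253, 0.098, 0.083, 0.185, -0.015, 0.083],
  [0.324, 0.092, 0.164, 0.244, -0.023, 0.12],
  [0.393, 0.081, 0.23, 0.304, -0.028, 0.154],
  [0.393, 0.081, 0.252, 0.304, -0.028, 0.154],
  [0.393, 0.081, 0.252, 0.304, -0.028, 0.154],
])

```text
t: 13.02
tool_pos: [0.5851, 0.2692, 0.0719]
tool_rot: [2.874, -0.252, 1.644]
force: [-0.7, -0.7, -3.3]
gripper_width: 0.115
```

```bash
python3 - <<'E'
from h import *
from bench import robot
snap("wrist","w9"); snap("side","side9"); snap("top","top9")
s=robot.observe();print(s["t"],s["joint_pos"].round(3),s["qvel"].round(3),s["force"].round(1),s["gripper_width"])
for x in est(s): print(np.round(x,4))
i=cv2.imread("pics/w9.png");cv2.imwrite("pics/w9c.png",cv2.resize(i[130:300,110:450],None,fx=2.3,fy=2.3,interpolation=cv2.INTER_CUBIC))
k=cv2.imread("pics/side9.png");cv2.imwrite("pics/side9c.png",cv2.resize(k[220:320,230:350],None,fx=5,fy=5,interpolation=cv2.INTER_CUBIC))
E
```

```text
13.175 [ 0.193  0.45   1.86   0.399  0.562 -0.154] [-0.005 -0.012 -0.004 -0.001 -0.002  0.004] [ 0.6 -0.9 -2.2] 0.11342907558012273
[0.5278 0.2592 0.0593]
[0.6438 0.2594 0.0903]
14.982
0.1238
0.0092
[0.5786 0.2593 0.1019]
```

View pics/w9c.png

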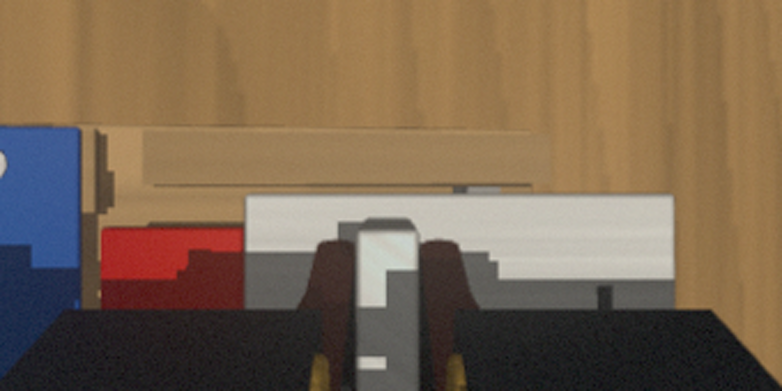

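View pics/side9c.png

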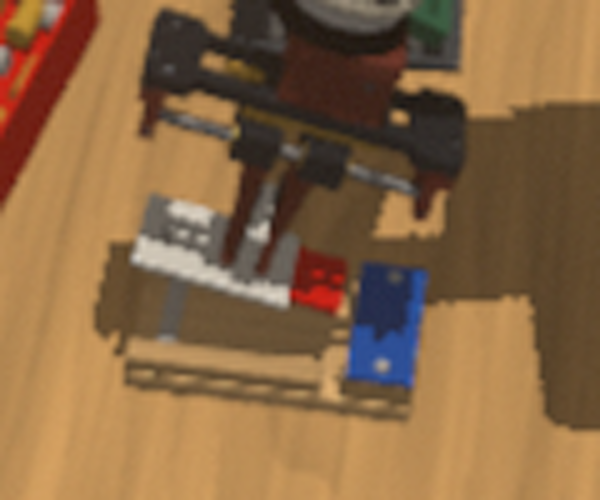

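```bash
python3 - <<'E'
from h import *
from bench import robot
np.set_printoptions(suppress=True,precision=4)
s=robot.observe(); d=load("w9")
q=lambda x,y:(110+(x+.5)/2.3-.5,130+(y+.5)/2.3-.5)
for n,a,z in [("outer L",(145,129),.026),("outer R",(530,131),.026),("inner L",(155,185),.026),("inner R",(530,186),.026),("lip corner",(80,127),.036)]: print(n,onz(d,*q(*a),z))
tip,tail,_,_,_,tab=est(s)
M=(RT(s["tool_rot"])*R.from_euler('y',-15,degrees=True)).as_matrix(); B=np.c_[M[:,1],M[:,0],-M[:,2]]
for n,a in [("shoulder",(246,195)),("tail",(673,195)),("nose",(102,228))]:
    x=onplane(d,*q(*a),tab-B[:,2]*.022,B[:,2]); print(n,x,B.T@(x-tab))
# lip edge with blue, in wrist
E
```

```text
outer L [0.5343 0.3013 0.026 ]
outer R [0.6397 0.3029 0.026 ]
inner L [0.5368 0.2871 0.026 ]
inner R [0.6397 0.2873 0.026 ]
lip corner [0.5196 0.3008 0.036 ]
shoulder [0.5552 0.2852 0.0729] [-0.03   0.026 -0.022]
tail [0.6402 0.2856 0.0956] [ 0.058   0.0262 -0.022 ]
nose [0.5266 0.2782 0.0652] [-0.0597  0.0191 -0.022 ]
```

Seen by the same camera, the plate centre (y .2604) and the compartment centre (.2602) already line up. I'm lowering straight down until the nose is about 4 mm above the floor.

```bash
sed -i 's/^NY=.2605/NY=.2594/' h.py; python3 - <<'E'
from h import *
from bench import robot
s=robot.observe()
for h in (.02,.008,.004): print(h,rowto(s,*toolfor(tabfromtip(.528,h,15),15)).round(4))
E
```

```text
0.02 [-0.0103 -0.0107  0.0395  0.      0.0002 -0.0017]
0.008 [-0.0153 -0.0158  0.0581  0.      0.0002 -0.0017]
0.004 [-0.0169 -0.0176  0.0643  0.      0.0002 -0.0017]
```

Request:
drive_tool([
  [-0.005, -0.005, 0.02, 0, 0, 0],
  [-0.0103, -0.0107, 0.0395, 0, 0, 0],
  [-0.013, -0.0135, 0.05, 0, 0, 0],
  [-0.0153, -0.0158, 0.0581, 0, 0, 0],
  [-0.0169, -0.0176, 0.0643, 0, 0, 0],
  [-0.0169, -0.0176, 0.0643, 0, 0, 0],
])

```text
t: 13.92
tool_pos: [0.586, 0.2681, 0.0324]
tool_rot: [2.872, -0.253, 1.642]
force: [-0.2, 0.8, -2.7]
gripper_width: 0.114
```

```bash
python3 - <<'E'
from h import *
from bench import robot
snap("wrist","w10"); snap("side","side10")
s=robot.observe();print(s["t"],s["joint_pos"].round(3),s["force"].round(1),s["ft_torque"].round(2))
for x in est(s): print(np.round(x,4))
i=cv2.imread("pics/w10.png");cv2.imwrite("pics/w10c.png",cv2.resize(i[130:300,110:450],None,fx=2.3,fy=2.3,interpolation=cv2.INTER_CUBIC))
k=cv2.imread("pics/side10.png");cv2.imwrite("pics/side10c.png",cv2.resize(k[220:320,230:350],None,fx=5,fy=5,interpolation=cv2.INTER_CUBIC))
for x in (.520,.510,.506): print(x,rowto(s,*toolfor(tabfromtip(x,.003,15),15)).round(4))
E
```

```text
14.025 [ 0.194  0.519  1.887  0.47   0.474 -0.235] [ 0.2 -0.9 -2.1] [-0.25  0.15  0.01]
[0.5282 0.2595 0.0182]
[0.6441 0.2598 0.0492]
15.0031
0.1303
0.0129
[0.5789 0.2596 0.0608]
0.52 [ 0.0002 -0.0137 -0.0016  0.0005  0.0001 -0.0014]
0.51 [ 0.0013 -0.0297 -0.0058  0.0005  0.0001 -0.0014]
0.506 [ 0.0017 -0.0362 -0.0075  0.0005  0.0001 -0.0014]
```

View pics/w10c.png

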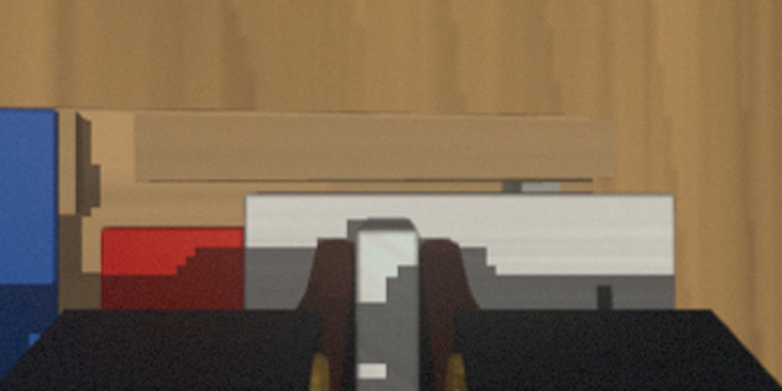

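View pics/side10c.png

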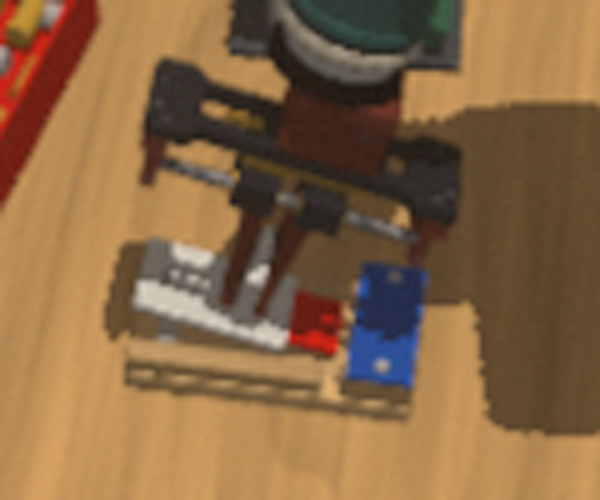

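The nose is now in front of the lip mouth and below lip height, with even gaps at the side wall. I'm sliding it in towards the end wall.

Request:
drive_tool([
  [0, -0.007, -0.001, 0, 0, 0],
  [0.0002, -0.0137, -0.0016, 0, 0, -0.001],
  [0.0007, -0.0217, -0.0037, 0, 0, -0.001],
  [0.0013, -0.0297, -0.0058, 0, 0, -0.001],
  [0.0015, -0.033, -0.0066, 0, 0, -0.001],
  [0.0015, -0.033, -0.0066, 0, 0, -0.001],
])

```text
t: 14.78
tool_pos: [0.566, 0.268, 0.0317]
tool_rot: [2.871, -0.253, 1.643]
force: [-0.4, -0.4, -2.2]
gripper_width: 0.109
```

```bash
python3 - <<'E'
from h import *
from bench import robot
s=robot.observe();print(s["t"],s["joint_pos"].round(3),s["force"].round(1),s["ft_torque"].round(2))
for x in est(s): print(np.round(x,4))
for x in (.506,.502,.498,.494): print(x,rowto(s,*toolfor(tabfromtip(x,.0025,15),15)).round(4))
E
```

```text
14.775 [ 0.201  0.504  1.931  0.493  0.447 -0.255] [-0.4 -0.4 -2.2] [-0.25  0.18 -0.03]
[0.5078 0.2592 0.017 ]
[0.6237 0.2596 0.0481]
15.0123
0.1788
0.0
[0.5585 0.2594 0.0596]
0.506 [-0.     -0.0031  0.      0.0004  0.0001 -0.0004]
0.502 [ 0.0004 -0.0096 -0.0016  0.0004  0.0001 -0.0004]
0.498 [ 0.0009 -0.016  -0.0033  0.0004  0.0001 -0.0004]
0.494 [ 0.0013 -0.0224 -0.005   0.0004  0.0001 -0.0004]
```

Request:
drive_tool([
  [0, -0.002, -0.0004, 0, 0, 0],
  [0.0001, -0.004, -0.0008, 0, 0, 0],
  [0.0002, -0.0063, -0.0012, 0, 0, 0],
  [0.0002, -0.0063, -0.0012, 0, 0, 0],
])

```text
t: 15.28
tool_pos: [0.5619, 0.2679, 0.0313]
tool_rot: [2.871, -0.253, 1.643]
force: [0.5, -0.9, -2.1]
gripper_width: 0.107
```

Request:
drive_tool([
  [0, -0.0016, -0.0004, 0, 0, 0],
  [0.0001, -0.0032, -0.0008, 0, 0, 0],
  [0.0001, -0.0032, -0.0008, 0, 0, 0],
])

```text
t: 15.65
tool_pos: [0.5598, 0.2678, 0.0313]
tool_rot: [2.871, -0.253, 1.643]
force: [-1.1, -0.0, -2.9]
gripper_width: 0.112
```

Request:
drive_tool([
  [0, -0.0016, -0.0004, 0, 0, 0],
  [0, -0.0016, -0.0004, 0, 0, 0],
])

```text
t: 15.9
tool_pos: [0.5586, 0.2677, 0.0312]
tool_rot: [2.871, -0.253, 1.643]
force: [-0.3, -0.0, -2.6]
gripper_width: 0.112
```

Request:
drive_tool([
  [0, -0.0016, -0.0004, 0, 0, 0],
  [0, -0.0016, -0.0004, 0, 0, 0],
])

```text
t: 16.15
tool_pos: [0.5575, 0.2676, 0.0311]
tool_rot: [2.872, -0.253, 1.643]
force: [0.2, -0.2, -3.1]
gripper_width: 0.113
```

Request:
drive_tool([
  [0, -0.0016, -0.0004, 0, 0, 0],
  [0, -0.0016, -0.0004, 0, 0, 0],
])

```text
t: 16.4
tool_pos: [0.5571, 0.2676, 0.0314]
tool_rot: [2.87, -0.253, 1.643]
force: [1.1, 0.7, -3.2]
gripper_width: 0.114
```

Request:
drive_tool([
  [0, -0.0016, -0.0004, 0, 0, 0],
  [0, -0.0016, -0.0004, 0, 0, 0],
])

```text
t: 16.65
tool_pos: [0.557, 0.2675, 0.0317]
tool_rot: [2.869, -0.253, 1.643]
force: [2.9, -0.1, -4.5]
gripper_width: 0.114
```

Request:
drive_tool([
  [0, -0.0016, -0.0004, 0, 0, 0],
  [0, -0.0016, -0.0004, 0, 0, 0],
])

```text
t: 16.9
tool_pos: [0.5569, 0.2675, 0.0319]
tool_rot: [2.867, -0.252, 1.643]
force: [5.5, 0.2, -4.7]
gripper_width: 0.111
```

Contact: +5.5 N along x with the nose stopped at an estimated tip x of 0.4987. That agrees with the camera estimate of the insert (about 4–5 mm towards the robot). Now I'll back off about 1 mm and swing the tail down about the nose.

```bash
cat > sw.py <<'E'
from h import *
from bench import robot
import sys
s=robot.observe();print(s["t"],s["joint_pos"].round(3),s["force"].round(1),s["ft_torque"].round(2),s["gripper_width"].round(3))
for x in est(s): print(np.round(x,4))
W=.4971
def g(t,h,c=.0010): return toolfor(tabfromtip(W+c+.006*np.sin(np.radians(t)),h,t),t)
E
python3 - <<'E'
from sw import *
for t,h in [(15,.0025),(13,.0025),(11,.0025),(9,.0025),(7,.0025),(5,.0025),(4,.0025)]: print(t,rowto(s,*g(t,h)).round(4))
E
```

```text
Traceback (most recent call last):
  File "sw.py", line 4, in <module>
    s=robot.observe();print(s["t"],s["joint_pos"].round(3),s["force"].round(1),s["ft_torque"].round(2),s["gripper_width"].round(3))
                                                                                                       ^^^^^^^^^^^^^^^^^^^^^^^^
AttributeError: 'float' object has no attribute 'round'
```

```bash
sed -i 's/s\["gripper_width"\].round(3)/s["gripper_width"]/' sw.py
python3 - <<'E'
from sw import *
for t,h in [(15,.0025),(13,.0025),(11,.0025),(9,.0025),(7,.0025),(5,.0025),(4,.0025)]: print(t,rowto(s,*g(t,h)).round(4))
E
```

```text
16.9 [ 0.205  0.495  1.953  0.507  0.431 -0.268] [ 5.5  0.2 -4.7] [-0.25 -0.76 -0.16] 0.11053312695469344
[0.4988 0.2588 0.017 ]
[0.6146 0.259  0.0485]
15.2077
0.1313
0.0
[0.5494 0.2589 0.0598]
15 [ 0.0003  0.0011  0.0017  0.0048  0.0004 -0.0002]
13 [-0.0005  0.0007  0.005   0.0478  0.0004  0.0113]
11 [-0.0014  0.0001  0.0083  0.0907  0.0003  0.0228]
9 [-0.0023 -0.0006  0.0116  0.1336  0.0003  0.0343]
7 [-0.0032 -0.0014  0.0148  0.1766  0.0003  0.0458]
5 [-0.004  -0.0024  0.0181  0.2195  0.0003  0.0573]
4 [-0.0045 -0.0029  0.0197  0.241   0.0003  0.063 ]
```

Request:
drive_tool([
  [0.0003, 0.0011, 0.0017, 0.005, 0, 0],
  [0.0003, 0.0011, 0.0017, 0.005, 0, 0],
  [-0.0005, 0.0007, 0.005, 0.048, 0, 0.011],
  [-0.0014, 0.0001, 0.0083, 0.091, 0, 0.023],
  [-0.0023, -0.0006, 0.0116, 0.134, 0, 0.034],
  [-0.0023, -0.0006, 0.0116, 0.134, 0, 0.034],
])

```text
t: 17.65
tool_pos: [0.5581, 0.2679, 0.0247]
tool_rot: [2.98, -0.258, 1.616]
force: [0.3, 0.4, -2.7]
gripper_width: 0.113
```

```bash
python3 - <<'E'
from sw import *
for t,h in [(9,.0025),(7,.0025),(5,.0025),(4,.0025)]: print(t,rowto(s,*g(t,h)).round(4))
snap("wrist","w11");snap("side","side11")
i=cv2.imread("pics/w11.png");cv2.imwrite("pics/w11c.png",cv2.resize(i[130:300,110:450],None,fx=2.3,fy=2.3,interpolation=cv2.INTER_CUBIC))
k=cv2.imread("pics/side11.png");cv2.imwrite("pics/side11c.png",cv2.resize(k[220:320,230:350],None,fx=5,fy=5,interpolation=cv2.INTER_CUBIC))
E
```

```text
17.65 [ 0.189  0.529  1.863  0.419  0.59  -0.167] [ 0.3  0.4 -2.7] [-0.27  0.07  0.03] 0.11306156079996263
[0.4987 0.2591 0.0162]
[0.6173 0.2596 0.0349]
8.9253
0.2315
-0.0196
[0.5537 0.2593 0.0532]
9 [ 0.0002  0.0006 -0.0005 -0.0018  0.0003  0.0002]
7 [-0.0007  0.0001  0.0029  0.0411  0.0003  0.0117]
5 [-0.0016 -0.0005  0.0062  0.0841  0.0004  0.0232]
4 [-0.002  -0.0008  0.0078  0.1055  0.0004  0.029 ]
```

View pics/w11c.png

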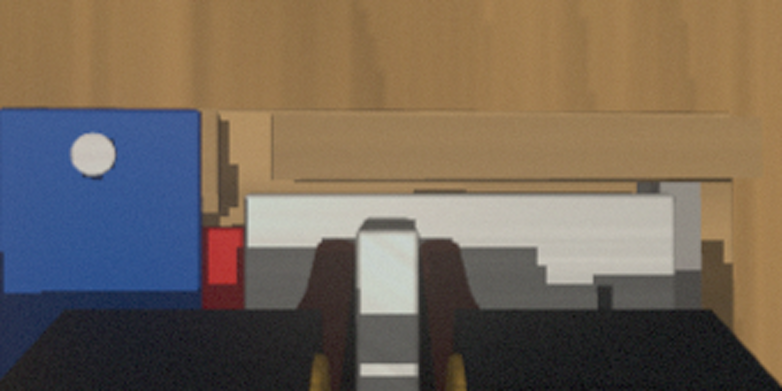

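View pics/side11c.png

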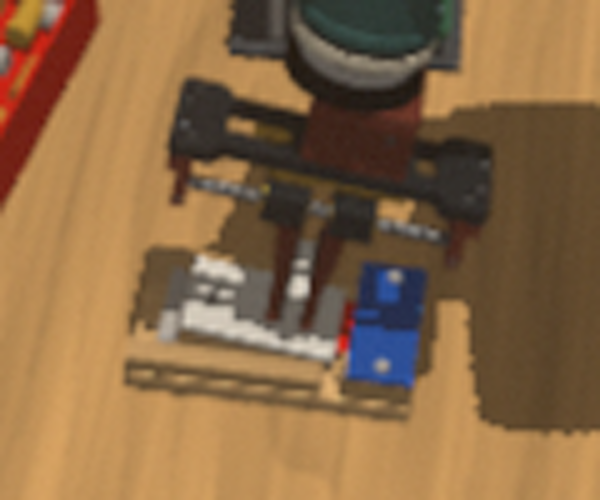

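The nose is under the lip with the tail just inside the tail wall, and there is no side force. Continuing.

Request:
drive_tool([
  [-0.0007, 0.0001, 0.0029, 0.041, 0, 0.012],
  [-0.0016, -0.0005, 0.0062, 0.084, 0, 0.023],
  [-0.002, -0.0008, 0.0078, 0.105, 0, 0.029],
  [-0.002, -0.0008, 0.0078, 0.105, 0, 0.029],
])

```text
t: 18.25
tool_pos: [0.5578, 0.2679, 0.0197]
tool_rot: [3.068, -0.261, 1.593]
force: [1.3, -0.5, -2.3]
gripper_width: 0.114
```

```bash
python3 - <<'E'
from sw import *
for t,h in [(3,.002),(2,.002),(1,.002),(0,.002)]: print(t,rowto(s,*g(t,h)).round(4))
E
```

```text
18.25 [ 0.179  0.559  1.795  0.382  0.709 -0.116] [ 1.3 -0.5 -2.3] [-0.23 -0.22 -0.03] 0.11389854333010838
[0.4979 0.2592 0.0164]
[0.6176 0.2596 0.0248]
4.0545
0.1916
-0.0182
[0.5558 0.2594 0.0485]
3 [-0.0007  0.0008  0.0024  0.0227  0.0004  0.0059]
2 [-0.0011  0.0005  0.0041  0.0441  0.0004  0.0116]
1 [-0.0016  0.0003  0.0057  0.0656  0.0004  0.0174]
0 [-0.002  -0.      0.0074  0.0871  0.0004  0.0231]
```

Request:
drive_tool([
  [0, 0.0012, 0.0005, 0, 0, 0],
  [-0.0007, 0.001, 0.0024, 0.023, 0, 0.006],
  [-0.0011, 0.0008, 0.0041, 0.044, 0, 0.012],
  [-0.0011, 0.0008, 0.0041, 0.044, 0, 0.012],
])

```text
t: 18.75
tool_pos: [0.5586, 0.2679, 0.017]
tool_rot: [3.106, -0.261, 1.583]
force: [-0.4, -1.0, -1.3]
gripper_width: 0.108
```

```bash
python3 - <<'E'
from sw import *
for t,h in [(1,.002),(0,.002),(0,.001)]: print(t,rowto(s,*g(t,h)).round(4))
E
```

```text
18.75 [ 0.174  0.575  1.764  0.371  0.758 -0.098] [-0.4 -1.  -1.3] [-0.3  -0.04 -0.  ] 0.10846308378900504
[0.4986 0.2592 0.0158]
[0.6185 0.2596 0.0199]
1.9656
0.1857
-0.0187
[0.5576 0.2594 0.0459]
1 [-0.0004 -0.0007  0.0013  0.0208  0.0004  0.0052]
0 [-0.0008 -0.0009  0.003   0.0423  0.0004  0.011 ]
0 [-0.0012 -0.001   0.0046  0.0423  0.0004  0.011 ]
```

Request:
drive_tool([
  [-0.0004, -0.0003, 0.0013, 0.021, 0, 0.005],
  [-0.0008, -0.0004, 0.003, 0.042, 0, 0.011],
  [-0.0008, -0.0004, 0.003, 0.042, 0, 0.011],
])

```text
t: 19.12
tool_pos: [0.559, 0.2679, 0.015]
tool_rot: [3.141, -0.262, 1.574]
force: [0.3, 0.6, -2.9]
gripper_width: 0.113
```

```bash
python3 - <<'E'
from sw import *
for t,h in [(0,.001),(0,0)]: print(t,rowto(s,*g(t,h)).round(4))
E
```

```text
19.125 [ 0.17   0.59   1.735  0.361  0.805 -0.083] [ 0.3  0.6 -2.9] [-0.28 -0.08 -0.01] 0.1129545340459089
[0.499  0.2592 0.0159]
[0.619  0.2595 0.0159]
0.0162
0.1845
-0.0159
[0.559  0.2594 0.0439]
0 [-0.0003 -0.0015  0.0015  0.0004  0.0004 -0.0002]
0 [-0.0008 -0.0015  0.0031  0.0004  0.0004 -0.0002]
```

The bracket is level and about 2 mm above the floor. I'm feeling down for it in small steps.

Request:
drive_tool([
  [-0.0003, -0.0004, 0.0015, 0, 0, 0],
  [-0.0003, -0.0004, 0.0015, 0, 0, 0],
])

```text
t: 19.38
tool_pos: [0.5585, 0.2679, 0.014]
tool_rot: [-3.142, -0.261, 1.574]
force: [-0.2, -0.1, -2.8]
gripper_width: 0.109
```

Request:
drive_tool([
  [-0.0004, 0, 0.0016, 0, 0, 0],
  [-0.0004, 0, 0.0016, 0, 0, 0],
])

```text
t: 19.62
tool_pos: [0.5585, 0.268, 0.0133]
tool_rot: [3.141, -0.262, 1.574]
force: [-0.9, 0.3, 1.1]
gripper_width: 0.114
```

Request:
drive_tool([
  [-0.0003, 0, 0.0012, 0, 0, 0],
  [-0.0003, 0, 0.0012, 0, 0, 0],
])

```text
t: 19.88
tool_pos: [0.5584, 0.268, 0.0133]
tool_rot: [3.141, -0.262, 1.574]
force: [-1.6, -2.1, 6.8]
gripper_width: 0.111
```

The floor is felt: vertical force went from -2.8 to +6.8 N at an estimated underside height of 14.2 mm, against a 14 mm floor. I'll look before letting go.

```bash
python3 - <<'E'
from sw import *
print("tool z mm shift for 60mm up world:",rowto(s,s["tool_pos"]+[0,0,.06],RT(s["tool_rot"])).round(4))
snap("wrist","w12");snap("side","side12")
i=cv2.imread("pics/w12.png");cv2.imwrite("pics/w12c.png",cv2.resize(i[130:300,110:450],None,fx=2.3,fy=2.3,interpolation=cv2.INTER_CUBIC))
k=cv2.imread("pics/side12.png");cv2.imwrite("pics/side12c.png",cv2.resize(k[220:320,230:350],None,fx=5,fy=5,interpolation=cv2.INTER_CUBIC))
E
```

```text
19.875 [ 0.17   0.592  1.737  0.363  0.801 -0.086] [-1.6 -2.1  6.8] [-0.32  0.32  0.08] 0.11119190449508029
[0.4985 0.2593 0.0141]
[0.6185 0.2597 0.0142]
0.026
0.2009
0.001
[0.5585 0.2595 0.0422]
tool z mm shift for 60mm up world: [ 0.0259  0.     -0.0966  0.      0.      0.    ]
```

View pics/w12c.png

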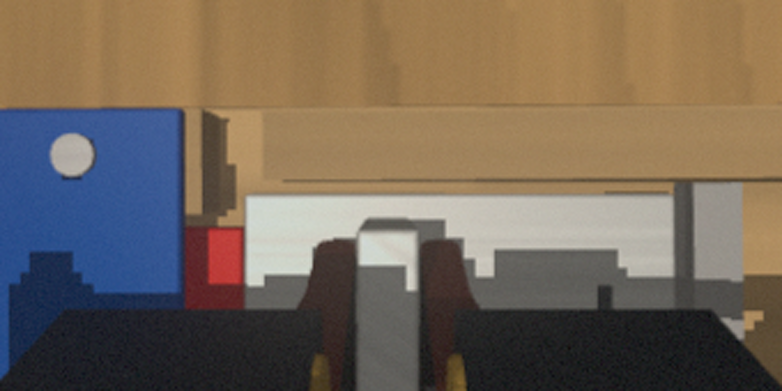

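View pics/side12c.png

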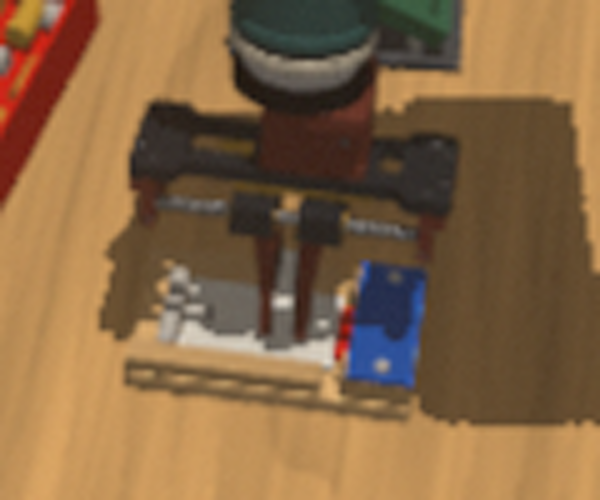

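The plate lies inside both end walls, with the tail edge in front of the grey tail wall and the red nose under the lip. I'm letting go.

Request:
drive_tool([
  [0, 0, 0, 0, 0, 0],
  [0, 0, 0, 0, 0, 0],
  [0, 0, 0, 0, 0, 0],
  [0, 0, 0, 0, 0, 0],
], fingers=0.38)

```text
t: 20.48
tool_pos: [0.5585, 0.268, 0.0132]
tool_rot: [3.141, -0.262, 1.574]
force: [0.5, -0.4, 0.6]
gripper_width: 0.38
```

Request:
drive_tool([
  [0.003, 0, -0.01, 0, 0, 0],
  [0.01, 0, -0.035, 0, 0, 0],
  [0.018, 0, -0.065, 0, 0, 0],
  [0.026, 0, -0.0966, 0, 0, 0],
  [0, 0, -0.18, 0, 0, 0],
  [-0.06, 0, -0.24, 0, 0, 0],
  [-0.14, 0, -0.3, 0, 0, 0],
  [-0.14, 0, -0.3, 0, 0, 0],
  [-0.14, 0, -0.3, 0, 0, 0],
])

```text
t: 21.6
tool_pos: [0.5589, 0.1405, 0.1662]
tool_rot: [3.14, -0.262, 1.574]
force: [0.1, 0.6, -0.1]
gripper_width: 0.376
```

```bash
python3 - <<'E'
from h import *
from bench import robot
snap("wrist","w13");snap("side","side13");snap("top","top13")
s=robot.observe();print(s["t"],s["tool_pos"],s["force"].round(1),s["gripper_width"],s["qvel"].round(3))
k=cv2.imread("pics/side13.png");cv2.imwrite("pics/side13c.png",cv2.resize(k[140:320,230:350],None,fx=3.3,fy=3.3,interpolation=cv2.INTER_CUBIC))
E
```

```text
21.75 [0.55806727 0.14159134 0.16490223] [ 0.5 -0.9 -0.4] 0.38213461479748595 [ 0.004  0.007  0.    -0.    -0.002 -0.003]
```

View pics/w13.png

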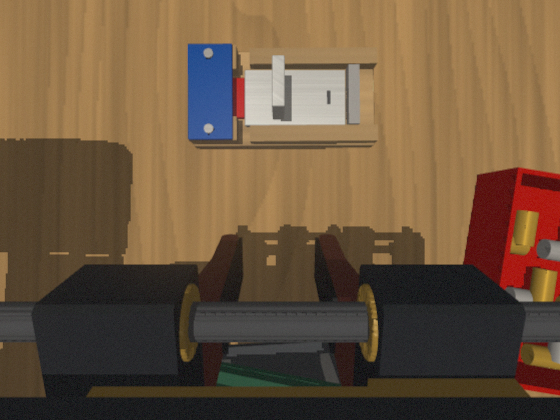

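View pics/side13c.png

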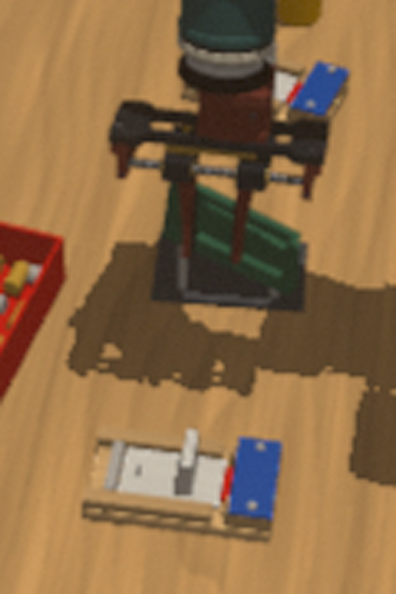

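The bracket lies in the compartment: nose under the lip (col 240), tail edge against the front of the tail wall (col 347), tab upright. I'll do a quick flatness check, then hand in.

```bash
python3 - <<'E'
from h import *
from bench import robot
d=load("w13")
h=cv2.cvtColor(d["img"],cv2.COLOR_RGB2HSV); m=cv2.inRange(h,(0,0,150),(180,40,255)); m[:, :240]=0; m[150:]=0; m[:,348:]=0
c=max(cv2.findContours(m,cv2.RETR_EXTERNAL,cv2.CHAIN_APPROX_NONE)[0],key=cv2.contourArea).reshape(-1,2)
for n,p in [("tail far",c[np.argmax(c[:,0]-c[:,1])]),("tail near",c[np.argmax(c[:,0]+c[:,1])]),("shoulder near",c[np.argmin(c[:,0]-c[:,1])])]: print(n,p,onz(d,*p,.020).round(4))
print(robot.finish_job())
E
```

```text
tail far [344  71] [0.6182 0.2833 0.02  ]
tail near [344 123] [0.6182 0.2366 0.02  ]
shoulder near [245 124] [0.5298 0.2355 0.02  ]
the job is handed in; nothing more can be done
None
```

The bracket is lying flat in the plywood tray with its nose under the blue lip. I let go, backed the arm clear and handed the job in at about 22 s of the 45 s. The hand-in reports no verdict.

**Insertion:** The nose met the end wall at about 5.5 N. I swung the tail down with only 1–3 N showing, then felt the floor at about 7 N before opening the gripper.

**Last checks:**
- **Level and height:** before release the plate's pitch was about 0.03°, and its underside was at 14.2 mm against a 14 mm floor.
- **In line and in place:** in the last picture both tail corners are at x = 0.618, and yaw against the tray is well under 1°. The nose tip is about 4 mm from the nominal nose-end point.
- **Neighbours:** nothing touched the other tray, the bin, the screwdriver or the can on any of my moves. I did not measure their positions again at the end.

**What disagreed:**
- **Fingertip position:** both cameras put the fingertips about 33 mm behind where the stated geometry says. The stated tips would have been inside the plate, yet no contact was felt, so I used the camera figure.
- **Joint 5 limit:** on the first descent to the rack, joint 5 read 0.196 rad, just under its 0.20 rad limit. I backed out and gripped with the tool tilted 15° sideways. If that small overrun counts as passing the joint's range, the attempt fails on it.
- **White-area width:** in the final picture it measures 47 mm across against the plate's 50 mm, which I put down to pixel size and shadow.

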